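# Unstack the tester parts into their nests

## Robot

A 6-joint arm with a two-finger parallel gripper is mounted at the origin on the work surface. World frame = base frame: x ahead of the robot, y to its left, z up, the work surface at z = 0. Lengths are in m, angles in degrees, forces in N, time in s.
With the tool pointing down it reaches from about 0.4 to 0.825 m from the base axis. Payload 7 kg.
Tool frame: the origin (TCP) lies on the front face of the gripper's body, between the roots of the fingers; the fingertips stand 66 mm ahead of it and the grasp point (between the pads) lies 47 mm ahead of it; z points along the fingers, y is the line along which they close (so a half turn about z gives the same grasp; the last joint's range is limited). The gripper opens to 88 mm and grips with 3 to 60 N. Pads are 19 mm wide; open, the fingers measure 130 mm over their backs; the gripper's body (78 mm by 193 mm) begins 47 mm behind the grasp point.
Start: joints at [88.585, 20.546, 0.682, 0, -70.136, -16.507], TCP at [0.208, 0.642, 0.292] pointing down, gripper open.
Joint ranges: [-176.03, 176.03], [-82.01, 121.73], [-58.28, 71.71], [-173.87, 95.51], [-174.79, -0.11], [-173.66, 173.66]. Speed limits (degrees/s): [136.94, 136.94, 172.46, 180, 180, 180].

## Interface

Orientations are given as [roll, pitch, yaw] about the fixed x, y, z axes, in that order (R = Rz(yaw) Ry(pitch) Rx(roll)).
In Python, from plant import ctrl gives the robot as it stands.
- The arm moves only by the tool send_rows, never from a script. Its argument "deltas" is a list of rows, each a list of 2 entries, a list of its own where there are three numbers: the shift along the tool's x, y, z each as a share of 800 mm, from -1 to 1, then the turn about the tool's z as a share of 90 degrees, from -1 to 1. A call has exactly 5 rows; each row is the pose to reach, as a shift and turn from the pose commanded when the call began, along the tool's axes at that moment; what a row does not reach only later rows make up. A row lasts 1/12 s, in which the tool goes at most 41.7 mm and 7.16 degrees, less where a joint would pass 70% of its speed; a pose out of reach is approached as far as the arm can. A call with a number of a shift or a turn outside -1 to 1 is refused whole. A call with a gripper value outside its range is refused whole. "gripper" is the opening, from 0 (shut) to 1 (fully open), set as the call begins (left out, the last holds). The fingers move at their own pace and stop on an object; the grip force is fixed at half the most. Time passes only in rows, so rows that repeat a pose let the fingers close, or fill a call up. It gives the time, the measured TCP pose, the force, the opening and the grip force at its end, in the units of the state.
- ctrl.get_obs(): the state, without advancing time (a new reading comes with each control period).
- ctrl.snapshot(name): name is "side" or "top"; returns a dict with "color" (420x560x3 uint8, red, green, blue), "vertical_fov" (degrees; the focal length in pixels is half the picture's height over the tangent of half this angle, whatever the lens; pixels are square), "cx", "cy" (the principal point, pixels), "rvec" (rotation vector, rad) and "tvec" (3), from world to camera coordinates, as OpenCV has them. Camera axes: x right, y down, z forward; pixel columns grow to the right and rows downward; lengths in m; the calibration is good to about 2 mm. A picture is of the moment at which its call begins. There is no depth.
- ctrl.close_job(): hands the job in; it is judged then, once.
Trained networks look in a picture, given as the dict that the camera call returned (one of the last four; its "shot" number tells which), for a name from the list of things; names that differ only in an ending like _2 or _b are one class to them, and where a whole thing is asked for, a point or a joint stands for the part that bears it (a point fixed in the world has none). Each returns a list of dicts, best first, with "conf" (0 to 1); they miss things now and then, are a little off and sometimes report something else, mostly with a low value. They report only what shows in the picture. A call takes as long as a camera call. They do not tell look-alikes from the thing itself.
- ctrl.boxes_of(picture, thing): "xy" ([column, row] as shares, 0 to 1, of the picture: columns of its width, rows of its height, amid what is visible of it).
- ctrl.cut_out(picture, thing): "pixels" (420x560 bool, what is visible of it) and "xy" ([column, row] as shares, 0 to 1, of the picture: columns of its width, rows of its height, amid what is visible of it).
The state is a dict: "clock": time; "joint_pos": joint angles; "qvel": joint speeds; "tau": joint torques, N m; "tool_pos": TCP position; "orientation": TCP orientation; "force": force on the tool from outside, world axes, zero at the start; "moment": the same for the moment, N m; "opening": finger opening in m; "gripper_force": force on a finger pad.
Only numpy, scipy, OpenCV 4.12 (cv2) and the standard library are available. Lean on these libraries where they do the work, as an engineer would, in place of code of your own. Each camera call takes 0.05 s, during which the arm holds its last target. There are 200 camera calls.

## Task

The air-permeability tester has been calibrated and its five metal parts stand in two stacks. Take the stacks apart and set every part upright and flat on the floor of the blue nest that has its own outline: the big ring in the big round nest, the square plate in the square nest, the hexagonal adapter in the hexagonal nest, the oblong block in the oblong nest and the small round weight in the small round nest. Set the parts down gently, never dropping one or tipping one over, and leave all of them standing free.

Things in the scene. Friction and masses are not known exactly. Their poses are not given: they have to be found in the camera images.
- clamp_ring: Bright steel clamp ring: outer diameter 60 mm, bore 32 mm, 22 mm high. A bottom part: it stands on either of the two black discs, with a narrower part on it. At the start the five parts stand, upright, in two stacks on two fixed black plastic discs (96 mm across, 12 mm high): a wide part below on each, a narrower one on it, and the small weight on top of one stack. Origin: centre of its underside; z up.
- square_plate: Aluminium square plate, 58 x 58 mm, 22 mm high, sides along its x and y, small dark screws at its corners. A bottom part: it stands on the other black disc, with a narrower part on it. Origin: centre of its underside; z up.
- hex_adapter: Dark steel hexagonal adapter, solid, 40 mm across flats (46 mm across corners), 22 mm high; one pair of flats faces along its x, the others are turned by 60 degrees. At the start it is on the ring or on the square plate. Origin: centre of its underside; z up.
- spacer_block: Dark steel oblong block, 50 mm along its x, 28 mm along its y, 22 mm high. At the start it is on the ring or on the square plate, whichever the hexagonal adapter is not on. Origin: centre of its underside; z up.
- small_weight: Bright steel round weight, a plain cylinder of diameter 24 mm, 30 mm high, at the start on top of the hexagonal adapter or of the oblong block. Origin: centre of its underside; z up.
- nest_ring: Big round nest for the ring, 76 mm inner diameter. Blue plastic, fixed, open on top: floor 3 mm thick, walls 4 mm thick, rim 7 mm above the table, about 8 mm of room all round its part. Origin: centre of its underside, on the table; z up.
- nest_square: Square nest for the square plate, 74 x 74 mm inside, sides along its x and y. Blue plastic, fixed, open on top: floor 3 mm thick, walls 4 mm thick, rim 7 mm above the table, about 8 mm of room all round its part. Origin: centre of its underside, on the table; z up.
- nest_hex: Hexagonal nest for the hexagonal adapter, 56 mm across flats inside; one pair of walls faces along its x. Blue plastic, fixed, open on top: floor 3 mm thick, walls 4 mm thick, rim 7 mm above the table, about 8 mm of room all round its part. Origin: centre of its underside, on the table; z up.
- nest_block: Oblong nest for the block, inside 66 mm along its x and 44 mm along its y. Blue plastic, fixed, open on top: floor 3 mm thick, walls 4 mm thick, rim 7 mm above the table, about 8 mm of room all round its part. Origin: centre of its underside, on the table; z up.
- nest_weight: Small round nest for the weight, 40 mm inner diameter. Blue plastic, fixed, open on top: floor 3 mm thick, walls 4 mm thick, rim 7 mm above the table, about 8 mm of room all round its part. Origin: centre of its underside, on the table; z up.
Things that resemble listed ones, but are neither listed nor needed, are in the scene too. What is shaped like the nest_ring but brown is not meant.

How it is judged (in metres and radians):
At the end, for the whole second after the job is handed in: Every part stands in its own nest: centre within 13 mm of the nest's centre, resting on the nest's floor (its underside 1 to 5.5 mm above the table), upright within 0.05 rad, and at rest (horizontal distance between clamp_ring and nest_ring below 0.013 m and z of clamp_ring in the frame of nest_ring between 0.001 and 0.0055 m and angle between each of clamp_ring, square_plate, hex_adapter, spacer_block, small_weight's own z axis and vertical below 0.05 rad and linear speed of each of clamp_ring, square_plate, hex_adapter, spacer_block, small_weight below 0.02 m/s and angular speed of each of clamp_ring, square_plate, hex_adapter, spacer_block, small_weight below 0.2 rad/s and horizontal distance between square_plate and nest_square below 0.013 m and z of square_plate in the frame of nest_square between 0.001 and 0.0055 m and horizontal distance between hex_adapter and nest_hex below 0.013 m and z of hex_adapter in the frame of nest_hex between 0.001 and 0.0055 m and horizontal distance between spacer_block and nest_block below 0.013 m and z of spacer_block in the frame of nest_block between 0.001 and 0.0055 m and horizontal distance between small_weight and nest_weight below 0.013 m and z of small_weight in the frame of nest_weight between 0.001 and 0.0055 m); the robot touches nothing.
It fails at once if a part tipped over (more than 0.6 rad) (angle between any of clamp_ring, square_plate, hex_adapter, spacer_block, small_weight's own z axis and vertical above 0.6 rad).
It fails at once if a part dropped (moving faster than 0.6 m/s, a fall of about 18 mm, with no finger on it) ((linear speed of clamp_ring above 0.6 m/s and contact force between clamp_ring and the fingers below 0.05 N) or (linear speed of square_plate above 0.6 m/s and contact force between square_plate and the fingers below 0.05 N) or (linear speed of hex_adapter above 0.6 m/s and contact force between hex_adapter and the fingers below 0.05 N) or (linear speed of spacer_block above 0.6 m/s and contact force between spacer_block and the fingers below 0.05 N) or (linear speed of small_weight above 0.6 m/s and contact force between small_weight and the fingers below 0.05 N)).
It also fails if it takes over 134 s, if anything falls off the work surface, if the arm or the gripper's body presses on something with over 40 N, if the wrist force passes 120 N, or if a joint passes its speed limit or range.

## Working session

There is one attempt and no reset: what is moved stays moved. The work goes in short steps, Python scripts to look and compute and a tool call to move; the robot and the scene stay as the last step left them, time stands still between calls to the robot, and variables do not carry over. Pictures are saved under pics/ and viewed, at most 14 in all, crops included, and the job is handed in when it is done.

Besides the shell and the picture viewer there is one more tool, called as name([rows], argument=value, ...), one row to a line, values as JSON. send_rows: Moves the arm, as the interface text tells. Shift numbers are shares of 800 mm and turn numbers shares of 90 degrees, none past 1 either way. Its arguments: {"type":"object","properties":{"deltas":{"type":"array","items":{"type":"array"}},"gripper":{"type":"number"}},"required":["deltas"]}

```bash
ls; mkdir -p pics
cat > h.py <<'E'
import numpy as np, cv2
from plant import ctrl
def cam(s):
    h,w=s["color"].shape[:2]; f=h/2/np.tan(np.radians(s["vertical_fov"])/2)
    K=np.array([[f,0,s["cx"]],[0,f,s["cy"]],[0,0,1.]])
    R=cv2.Rodrigues(np.array(s["rvec"],float))[0]; t=np.array(s["tvec"],float).ravel()
    return K,R,t
def ray(s,u,v,z):
    K,R,t=cam(s); d=R.T@np.linalg.inv(K)@np.array([u,v,1.]); c=-R.T@t
    return c+d*(z-c[2])/d[2]
def save(s,n): cv2.imwrite(f"pics/{n}.png",s["color"][:,:,::-1])
E
python3 - <<'E'
from h import *
for n in("top","side"):
    s=ctrl.snapshot(n); save(s,n+"0"); K,R,t=cam(s); print(n,s.keys(),K[0,0],s["cx"],s["cy"],-R.T@t)
    for th in "clamp_ring square_plate hex_adapter spacer_block small_weight nest_ring nest_square nest_hex nest_block nest_weight".split():
        for d in ctrl.cut_out(s,th)[:3]:
            u,v=d["xy"][0]*560,d["xy"][1]*420
            print(th,round(d["conf"],2),round(u),round(v),d["pixels"].sum(),ray(s,u,v,.005 if "nest" in th else .04).round(3)[:2])
print(ctrl.get_obs())
E
```

```text
pics
top dict_keys(['color', 'vertical_fov', 'cx', 'cy', 'rvec', 'tvec', 'shot']) 513.3506809255177 274.5935575523595 209.24341673058285 [0.24146575 0.0131012  1.45007317]
clamp_ring 0.49 134 220 100 [0.48  0.382]
square_plate 0.64 210 245 230 [0.411 0.169]
hex_adapter 0.66 201 246 94 [0.408 0.193]
spacer_block 0.49 125 212 227 [0.502 0.407]
small_weight 0.66 230 161 795 [0.651 0.118]
small_weight 0.39 200 246 44 [0.407 0.195]
nest_ring 0.94 298 272 742 [ 0.34  -0.078]
nest_ring 0.58 345 243 691 [ 0.426 -0.209]
nest_square 0.57 231 160 827 [0.664 0.119]
nest_hex 0.96 406 206 407 [ 0.533 -0.388]
nest_hex 0.63 122 213 230 [0.506 0.425]
nest_block 0.57 321 166 439 [ 0.649 -0.145]
nest_block 0.31 229 161 740 [0.661 0.125]
nest_weight 0.8 267 219 220 [0.492 0.012]
side dict_keys(['color', 'vertical_fov', 'cx', 'cy', 'rvec', 'tvec', 'shot']) 433.32871316312867 283.4210120692031 206.94047577419937 [0.39758348 0.72849721 0.76497438]
clamp_ring 0.94 239 391 559 [0.5   0.424]
clamp_ring 0.67 315 172 453 [ 0.423 -0.182]
square_plate 0.72 300 299 446 [0.419 0.224]
hex_adapter 0.72 289 136 217 [ 
[... 582 characters left out ...]
.24 239 393 505 [0.505 0.411]
{'clock': 1.1, 'joint_pos': array([ 8.85867077e+01,  2.05433487e+01,  6.82147359e-01,  2.52357754e-03,
       -7.01353874e+01, -1.65086305e+01]), 'qvel': array([-0.00091531, -0.00101747,  0.03029814,  0.03325064, -0.01448583,
        0.02154981]), 'tau': array([-4.03851489e-03, -5.82397807e+01,  2.93307137e+01,  7.00256690e+00,
        1.25409101e-02, -1.87438536e-05]), 'tool_pos': array([0.20771613, 0.64222907, 0.29220464]), 'orientation': array([-1.79996055e+02, -1.30628380e-03, -1.79210655e+01]), 'force': array([-0.015638  ,  0.17125909,  0.03440008]), 'moment': array([0.01592595, 0.02838409, 0.04188913]), 'gripper_force': 0.0, 'opening': 0.08780732969041088}
```

View images.

Run:
```python
import cv2
for n,b in(("top0",(90,120,450,310)),("side0",(140,90,400,420))):
    i=cv2.imread(f"pics/{n}.png")[b[1]:b[3],b[0]:b[2]]; f=min(800/i.shape[1],600/i.shape[0]); print(f)
    cv2.imwrite(f"pics/{n}c.png",cv2.resize(i,None,fx=f,fy=f,interpolation=2))
```

```text
2.2222222222222223
1.8181818181818181
```

View pics/top0c.png

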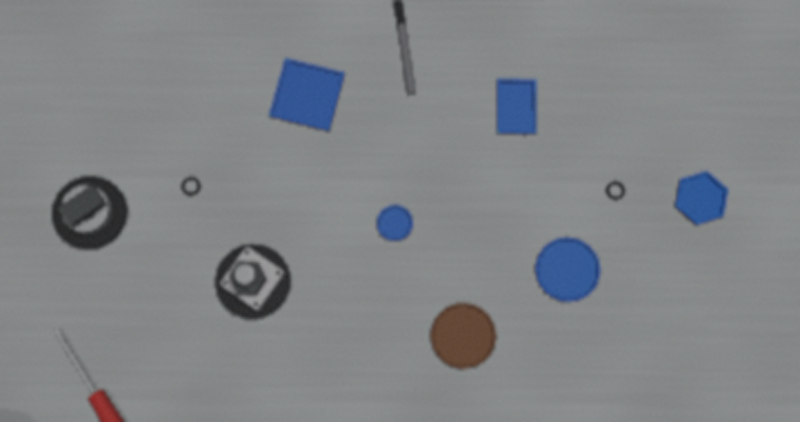

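View pics/side0c.png

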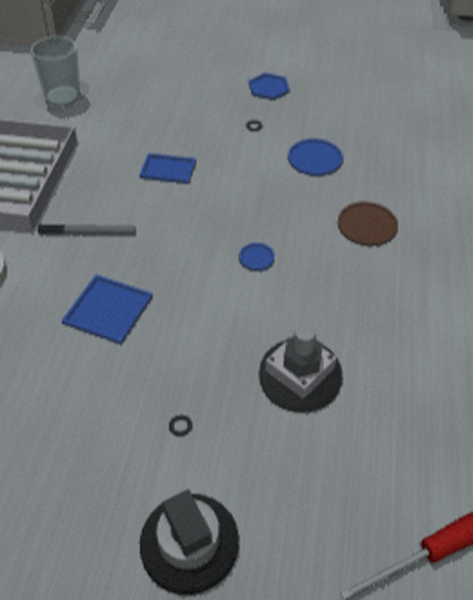

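Stack A (ring with block) is at top-view px (130,215) and stack B (plate, hex, weight) at (204,246). The nests are square (228,163), oblong (322,168), hex (405,209), round (345,241) and small (267,220). The look-alikes are the brown round nest (298,271) and the small dark rings (176,204) and (367,206), and I'm avoiding all three. Next I measure the nests by colour and check the stacks in a close crop.

Run:
```python
from h import *
import pickle
S={n:ctrl.snapshot(n) for n in("top","side")}; pickle.dump(S,open("S.pkl","wb"))
for n,s in S.items():
    c=s["color"].astype(int); m=((c[:,:,2]-c[:,:,0])>50).astype(np.uint8)
    N,L,st,ce=cv2.connectedComponentsWithStats(m)
    for i in range(1,N):
        if st[i,4]<100: continue
        p=np.argwhere(L==i)[:,::-1]
        h=cv2.findContours((L==i).astype(np.uint8),0,1)[0][0][:,0]
        w=np.array([ray(s,u,v,.006)[:2] for u,v in h])*1000
        r=cv2.minAreaRect(w.astype(np.float32)); 
        q=np.array([ray(s,u,v,.005)[:2] for u,v in p]).mean(0)
        print(n,ce[i].round(),st[i,4],"mean",q.round(4),"rect",np.round(r[0],1),np.round(r[1],1),round(r[2],1))
t=[]
for n,u,v in(("top",130,215),("top",204,246),("side",238,388),("side",304,292)):
    r=(25,19) if n=="top" else (40,30)
    i=S[n]["color"][v-r[1]:v+r[1],u-r[0]:u+r[0],::-1]; t.append(cv2.resize(i,(400,300),interpolation=cv2.INTER_CUBIC)); print(i.shape)
cv2.imwrite("pics/st.png",np.vstack([np.hstack(t[:2]),np.hstack(t[2:])]))
```

```text
top [228. 162.] 753 mean [0.6587 0.1282] rect [658.6 128. ] [80.9 80.9] 76.2
top [322. 167.] 409 mean [ 0.6457 -0.1471] rect [ 646.7 -147.1] [46.9 72.9] 89.6
top [405. 209.] 413 mean [ 0.5262 -0.3866] rect [ 526.2 -386.6] [68.2 63.4] 43.8
top [267. 220.] 198 mean [0.4891 0.0111] rect [489.9  10.3] [43.4 42.8] 0.6
top [345. 241.] 652 mean [ 0.4308 -0.2107] rect [ 431.1 -211. ] [79.6 79.8] 44.8
top [551. 364.] 1718 mean [ 0.098  -0.7684] rect [  89.  -762.4] [ 55.8 269.1] 84.8
side [452.  37.] 3607 mean [-0.0952 -1.2993] rect [ -106.9 -1374.2] [570.7 540.9] 89.8
side [288. 137.] 206 mean [ 0.524  -0.3869] rect [ 523.5 -388.2] [70.8 62.4] 49.5
side [313. 176.] 447 mean [ 0.4291 -0.2103] rect [ 428.1 -208.8] [81.  78.6] 9.6
side [232. 182.] 336 mean [ 0.6447 -0.1476] rect [ 645.1 -147.8] [53.6 73.8] 89.3
side [281. 230.] 220 mean [0.4875 0.0109] rect [486.9  11.8] [43.6 43.2] 9.1
side [199. 259.] 1029 mean [0.6576 0.1285] rect [658.  128.1] [83.7 82.4] 76.7
(38, 50, 3)
(38, 50, 3)
(60, 80, 3)
(60, 80, 3)
```

View pics/st.png

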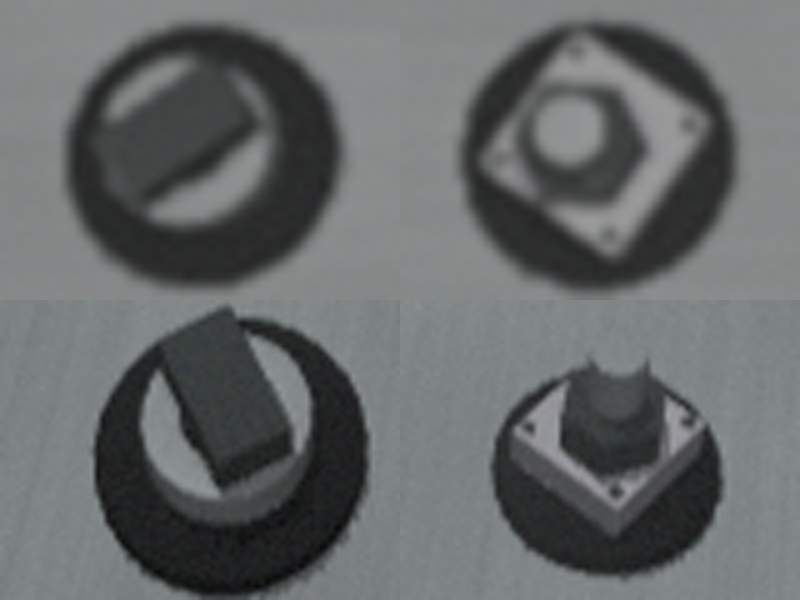

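The crop confirms both stacks: block on ring on the left (side block-top corners about (162,347), (232,308), (292,438), (221,463)), and weight on hex on plate on the right (weight top at about (570,128)). Now I fit the poses and overlay them.

```bash
cat > ov.py <<'E'
from h import *
import pickle
S=pickle.load(open("S.pkl","rb"))
O={"tA":("top",105,196,8,0,0),"tB":("top",179,227,8,400,0),"sA":("side",198,358,5,0,300),"sB":("side",264,262,5,400,300)}
def pt(k,x,y,z):
    n,u,v,sc,ox,oy=O[k]; return ray(S[n],u+(x-ox+.5)/sc-.5,v+(y-oy+.5)/sc-.5,z)[:2]*1000
def proj(k,P):
    n,u,v,sc,ox,oy=O[k]; K,R,t=cam(S[n])
    q=(K@(R@np.asarray(P).T+t[:,None])).T; q=q[:,:2]/q[:,2:]
    return ((q-[u,v]+.5)*sc-.5+[ox,oy])
def poly(kind):
    a=np.radians(np.arange(0,360,10))
    return {"c":lambda d:np.c_[np.cos(a),np.sin(a)]*d/2,"r":lambda w,h:np.array([[w,h],[-w,h],[-w,-h],[w,-h]])/2,
     "h":lambda f:np.array([[np.cos(b),np.sin(b)] for b in np.radians(np.arange(30,390,60))])*f/np.sqrt(3)}[kind]
def overlay(parts,name):
    im=cv2.imread("pics/st.png")
    for st,kind,dim,x,y,yaw,z0,h,col in parts:
        c,s=np.cos(np.radians(yaw)),np.sin(np.radians(yaw)); p=poly(kind)(*dim)@np.array([[c,s],[-s,c]])+[x,y]
        for v in "ts":
            for z in (z0,z0+h):
                q=proj(v+st,np.c_[p/1000,np.full(len(p),z/1000)])
                cv2.polylines(im,[np.round(q).astype(np.int32)],True,col,1)
    cv2.imwrite(f"pics/{name}.png",im)
E
python3 - <<'E'
from ov import *
def rect(ps): r=cv2.minAreaRect(np.array(ps,np.float32)); return r
print("blk side",rect([pt("sA",*p,.056) for p in((162,347),(232,308),(292,438),(221,463))]))
print("blk top",rect([pt("tA",*p,.056) for p in((93,130),(205,62),(245,112),(135,185))]))
print("ring top",pt("tA",186,139,.034))
print("ring side",[pt("sA",*p,.034).round(1) for p in((140,415),(312,405),(240,500))])
print("sq top",rect([pt("tB",*p,.034) for p in((578,25),(712,125),(618,262),(480,160))]))
print("sq side",[pt("sB",*p,.034).round(1) for p in((512,443),(615,512),(705,426))])
print("hex top",pt("tB",580,140,.056),"w",pt("tB",570,128,.086), "w side",pt("sB",618,365,.086))
print("discs",pt("tA",205,155,.012),pt("tB",599,158,.012))
E
```

```text
blk side ((497.2249450683594, 402.5514831542969), (26.97555160522461, 50.955745697021484), 34.64967346191406)
blk top ((501.7916259765625, 400.6513671875), (24.528614044189453, 45.92226791381836), 35.66457748413086)
ring top [499.5702972  400.48774049]
ring side [array([527.1, 406. ]), array([469.2, 393.7]), array([487.3, 429.4])]
sq top ((413.23834228515625, 187.26658630371094), (61.25790023803711, 57.284637451171875), 54.47017288208008)
sq side [array([449.6, 203.3]), array([404.6, 230. ]), array([372.1, 182.7])]
hex top [411.49119833 190.67096725] w [411.82017625 190.31288013] w side [409.76330696 197.54865902]
discs [497.89139016 399.45760743] [410.5724641  189.40544891]
```

Run:
```python
from ov import *
G,R,Y=(0,255,0),(0,0,255),(0,255,255)
overlay([("A","c",(60,),499,400.5,0,12,22,G),("A","r",(50,28),499,401.5,124.8,34,22,R),
("B","r",(58,58),412,188.5,55,12,22,G),("B","h",(40,),411.5,190,-3,34,22,R),("B","c",(24,),411.5,190.5,0,56,30,Y)],"ov1")
```

```text
(no output)
```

View pics/ov1.png

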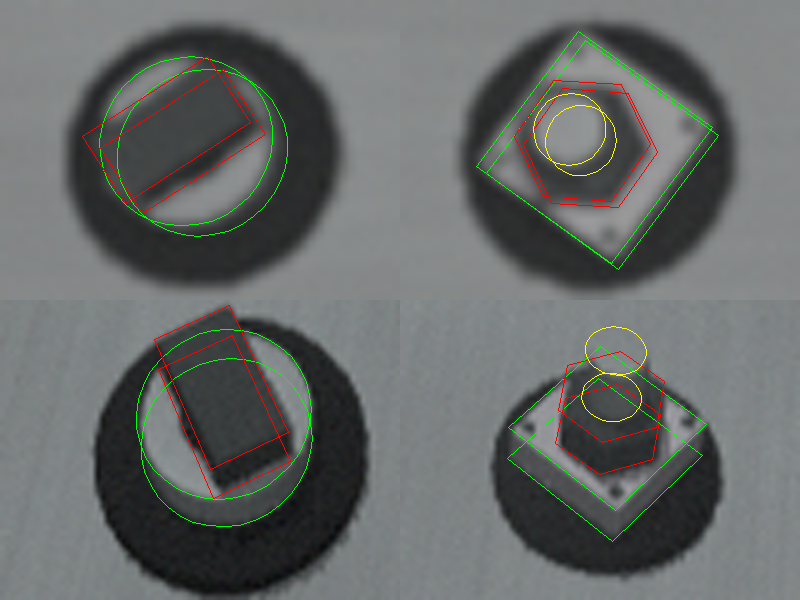

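```bash
cat > plan.py <<'E'
import sys,json,numpy as np
# usage: plan.py "x,y,z,yaw[,n]" ... ; mm, deg; start = commanded pose, kept in cmd.json; '@x,y,z,yaw' sets it; n = min calls
try: cur=np.array(json.load(open("cmd.json")))
except Exception: cur=None
for a in sys.argv[1:]:
    w=np.array([float(q) for q in a.strip("@").split(",")])
    if a[0]=="@": cur=w; continue
    g=w[:4]; d=g-cur
    n=int(w[4]) if len(w)>4 else max(1,int(np.ceil(max(np.linalg.norm(d[:3])/195,abs(d[3])/33))))
    print("->",a)
    for k in range(n):
        d=(g-cur)/(n-k); y=np.radians(cur[3])
        R=np.array([[np.cos(y),np.sin(y),0],[np.sin(y),-np.cos(y),0],[0,0,-1]]) # columns: tool axes
        s=np.round(R.T@d[:3]/800/5,4); t=round(-d[3]/90/5,4)
        print([[[round(float(q*i),4) for q in s],round(t*i,4)] for i in range(1,6)])
        cur=cur+np.r_[R@s*5*800,-t*5*90]
json.dump(list(map(float,cur)),open("cmd.json","w"))
E
python3 plan.py @207.7,642.2,292.2,-17.92 411.5,190.5,175,-33 411.5,190.5,129,-33
python3 - <<'E'
from ov import *
from scipy.optimize import minimize
s=S["top"]; K,R,t=cam(s); c=s["color"].astype(int)
def fit(kind,dim,x0):
    def cost(p):
        cc,ss=np.cos(np.radians(p[2])),np.sin(np.radians(p[2])); q=poly(kind)(*dim)@np.array([[cc,ss],[-ss,cc]])+p[:2]
        P=np.c_[q/1000,np.full(len(q),.006)]; u=(K@(R@P.T+t[:,None])).T; u=u[:,:2]/u[:,2:]
        m=np.zeros((420*8,560*8),np.uint8)[:0]
        u0=np.round(u.mean(0)).astype(int)-24; M=np.zeros((48*8,48*8),np.uint8)
        cv2.fillPoly(M,[np.round((u-u0+.5)*8-.5).astype(np.int32)],255)
        M=cv2.resize(M,(48,48),interpolation=cv2.INTER_AREA)/255
        b=c[u0[1]:u0[1]+48,u0[0]:u0[0]+48]; B=np.clip((b[:,:,2]-b[:,:,0])/100,0,1)
        return ((M-B)**2).sum()
    best=min((minimize(cost,[x0[0],x0[1],a],method="Nelder-Mead",options=dict(initial_simplex=[[x0[0],x0[1],a],[x0[0]+4,x0[1],a],[x0[0],x0[1]+4,a],[x0[0],x0[1],a+8]])) for a in x0[2]),key=lambda r:r.fun)
    return best.x.round(1),round(best.fun,2)
print("hex",fit("h",(64,),(525.5,-387,(0,10,20,30,40,50))))
print("sq",fit("r",(82,82),(658,128,(-14,))))
print("blk",fit("r",(74,52),(645.5,-147,(-5,5))))
E
```

```text
-> 411.5,190.5,175,-33
[[[0.0277, 0.0306, 0.0098], np.float64(0.0112)], [[0.0554, 0.0612, 0.0196], np.float64(0.0224)], [[0.0831, 0.0918, 0.0294], np.float64(0.0336)], [[0.1108, 0.1224, 0.0392], np.float64(0.0448)], [[0.1385, 0.153, 0.049], np.float64(0.056)]]
[[[0.0303, 0.028, 0.0098], np.float64(0.0112)], [[0.0606, 0.056, 0.0196], np.float64(0.0224)], [[0.0909, 0.084, 0.0294], np.float64(0.0336)], [[0.1212, 0.112, 0.0392], np.float64(0.0448)], [[0.1515, 0.14, 0.049], np.float64(0.056)]]
[[[0.0327, 0.0253, 0.0097], np.float64(0.0111)], [[0.0654, 0.0506, 0.0194], np.float64(0.0222)], [[0.0981, 0.0759, 0.0291], np.float64(0.0333)], [[0.1308, 0.1012, 0.0388], np.float64(0.0444)], [[0.1635, 0.1265, 0.0485], np.float64(0.0555)]]
-> 411.5,190.5,129,-33
[[[0.0, -0.0, 0.0115], np.float64(0.0)], [[0.0, -0.0, 0.023], np.float64(0.0)], [[0.0, -0.0, 0.0345], np.float64(0.0)], [[0.0, -0.0, 0.046], np.float64(0.0)], [[0.0, -0.0, 0.0575], np.float64(0.0)]]
hex (array([ 526.1, -386.3,   18.3]), np.float64(6.77))
sq (array([659. , 127.9, -13.9]), np.float64(12.44))
blk (array([ 6.457e+02, -1.472e+02, -3.000e-01]), np.float64(8.28))
```

send_rows([
  [[0.0277,0.0306,0.0098],0.0112],
  [[0.0554,0.0612,0.0196],0.0224],
  [[0.0831,0.0918,0.0294],0.0336],
  [[0.1108,0.1224,0.0392],0.0448],
  [[0.1385,0.153,0.049],0.056],
], gripper=1)

```text
clock: 1.62
tool_pos: [0.2759, 0.4902, 0.2527]
orientation: [-180.0, -0.0, -23.0]
force: [0.5, 0.4, 0.5]
opening: 0.0875
gripper_force: 0.0
```

send_rows([
  [[0.0303,0.028,0.0098],0.0112],
  [[0.0606,0.056,0.0196],0.0224],
  [[0.0909,0.084,0.0294],0.0336],
  [[0.1212,0.112,0.0392],0.0448],
  [[0.1515,0.14,0.049],0.056],
])

```text
clock: 2.03
tool_pos: [0.3438, 0.3398, 0.2138]
orientation: [-179.9, -0.0, -28.0]
force: [0.3, 0.1, -0.1]
opening: 0.0872
gripper_force: 0.0
```

send_rows([
  [[0.0327,0.0253,0.0097],0.0111],
  [[0.0654,0.0506,0.0194],0.0222],
  [[0.0981,0.0759,0.0291],0.0333],
  [[0.1308,0.1012,0.0388],0.0444],
  [[0.1635,0.1265,0.0485],0.0555],
])

```text
clock: 2.45
tool_pos: [0.4118, 0.1891, 0.175]
orientation: [-179.9, -0.0, -33.0]
force: [0.8, 0.6, -0.2]
opening: 0.0876
gripper_force: 0.0
```

Run:
```python
from h import *
s=ctrl.snapshot("side"); save(s,"s1"); i=s["color"][200:340,210:397,::-1]; cv2.imwrite("pics/s1c.png",cv2.resize(i,None,fx=4,fy=4,interpolation=2)); print(ctrl.get_obs()["tool_pos"])
# where the grasp point would project when lowered
K,R,t=cam(s); 
for z in(.086,.056): q=K@(R@np.array([.4115,.1905,z])+t); print((q[:2]/q[2]-[210,200])*4)
```

```text
[0.41166362 0.1847534  0.17322387]
[386.71074537 286.68097472]
[383.23445724 323.75688196]
```

View pics/s1c.png

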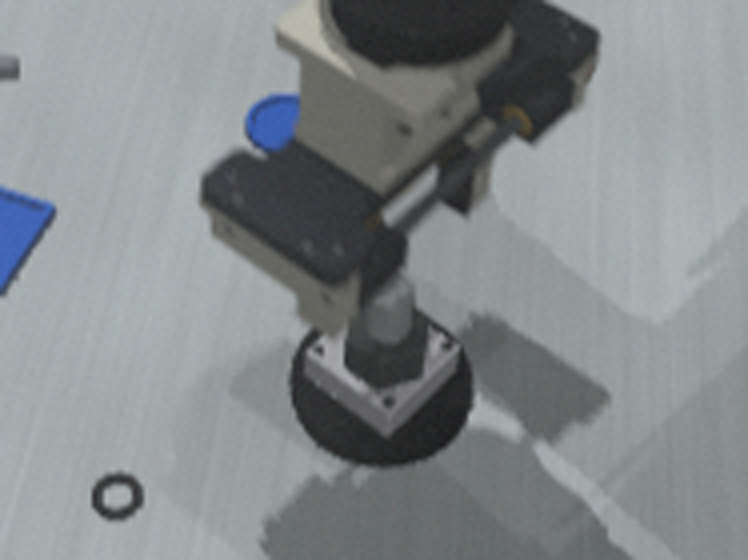

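The weight's top is at about (390,292) in the crop, against a predicted (387,287), so the alignment is good. Now I descend and grip.

```bash
sed -i 's/round(t\*i,4)/round(float(t*i),4)/' plan.py; python3 plan.py @411.5,190.5,175,-33 411.5,190.5,129,-33 411.5,190.5,165,-33 488.5,11,140,-33 488.5,11,77,-33  488.5,11,130,-33 412.5,190.5,150,-33 412.5,190.5,107,-33; python3 -c "
import json;print(json.load(open('cmd.json')))"
```

```text
-> 411.5,190.5,129,-33
[[[0.0, 0.0, 0.0115], -0.0], [[0.0, 0.0, 0.023], -0.0], [[0.0, 0.0, 0.0345], -0.0], [[0.0, 0.0, 0.046], -0.0], [[0.0, 0.0, 0.0575], -0.0]]
-> 411.5,190.5,165,-33
[[[0.0, 0.0, -0.009], -0.0], [[0.0, 0.0, -0.018], -0.0], [[0.0, 0.0, -0.027], -0.0], [[0.0, 0.0, -0.036], -0.0], [[0.0, 0.0, -0.045], -0.0]]
-> 488.5,11,140,-33
[[[0.0203, 0.0136, 0.0031], -0.0], [[0.0406, 0.0272, 0.0062], -0.0], [[0.0609, 0.0408, 0.0093], -0.0], [[0.0812, 0.0544, 0.0124], -0.0], [[0.1015, 0.068, 0.0155], -0.0]]
[[[0.0203, 0.0136, 0.0031], -0.0], [[0.0406, 0.0272, 0.0062], -0.0], [[0.0609, 0.0408, 0.0093], -0.0], [[0.0812, 0.0544, 0.0124], -0.0], [[0.1015, 0.068, 0.0155], -0.0]]
-> 488.5,11,77,-33
[[[-0.0, -0.0, 0.0158], -0.0], [[-0.0, -0.0, 0.0316], -0.0], [[-0.0, -0.0, 0.0474], -0.0], [[-0.0, -0.0, 0.0632], -0.0], [[-0.0, -0.0, 0.079], -0.0]]
-> 488.5,11,130,-33
[[[-0.0, -0.0, -0.0133], -0.0], [[-0.0, -0.0, -0.0266], -0.0], [[-0.0, -0.0, -0.0399], -0.0], [[-0.0, -0.0, -0.0532], -0.0], [[-0.0, -0.0, -0.0665], -0.0]]
-> 412.5,190.5,150,-33
[[[-0.0202, -0.0137, -0.0025], -0.0], [[-0.0404, -0.0274, -0.005], -0.0], [[-0.0606, -0.0411, -0.0075], -0.0], [[-0.0808, -0.0548, -0.01], -0.0], [[-0.101, -0.0685, -0.0125], -0.0]]
[[[-0.0202, -0.0136, -0.0025], -0.0], [[-0.0404, -0.0272, -0.005], -0.0], [[-0.0606, -0.0408, -0.0075], -0.0], [[-0.0808, -0.0544, -0.01], -0.0], [[-0.101, -0.068, -0.0125], -0.0]]
-> 412.5,190.5,107,-33
[[[0.0, -0.0, 0.0108], -0.0], [[0.0, -0.0, 0.0216], -0.0], [[0.0, -0.0, 0.0324], -0.0], [[0.0, -0.0, 0.0432], -0.0], [[0.0, -0.0, 0.054], -0.0]]
[412.3887920683623, 190.39975699916613, 106.99999999999999, -33.0]
```

send_rows([
  [[0,0,0.0115],0],
  [[0,0,0.023],0],
  [[0,0,0.0345],0],
  [[0,0,0.046],0],
  [[0,0,0.0575],0],
])

```text
clock: 2.92
tool_pos: [0.4111, 0.1912, 0.1279]
orientation: [180.0, 0.0, -32.9]
force: [-0.0, -0.5, -0.6]
opening: 0.0879
gripper_force: 0.0
```

send_rows([
  [[0,0,0],0],
  [[0,0,0],0],
  [[0,0,0],0],
  [[0,0,0],0],
  [[0,0,0],0],
], gripper=0)

```text
clock: 3.33
tool_pos: [0.4115, 0.1908, 0.1294]
orientation: [-179.9, -0.0, -33.0]
force: [0.2, -0.8, 0.6]
opening: 0.06
gripper_force: 0.0
```

send_rows([
  [[0,0,0],0],
  [[0,0,0],0],
  [[0,0,0],0],
  [[0,0,0],0],
  [[0,0,0],0],
])

```text
clock: 3.75
tool_pos: [0.4114, 0.1904, 0.129]
orientation: [-180.0, -0.0, -33.0]
force: [-0.2, 0.2, 0.3]
opening: 0.0265
gripper_force: 0.0
```

send_rows([
  [[0,0,0],0],
  [[0,0,0],0],
  [[0,0,0],0],
  [[0,0,0],0],
  [[0,0,0],0],
])

```text
clock: 4.17
tool_pos: [0.4114, 0.1905, 0.129]
orientation: [-180.0, -0.0, -33.0]
force: [-0.2, 0.4, 0.9]
opening: 0.0235
gripper_force: 30.0
```

send_rows([
  [[0,0,-0.009],0],
  [[0,0,-0.018],0],
  [[0,0,-0.027],0],
  [[0,0,-0.036],0],
  [[0,0,-0.045],0],
])

```text
clock: 4.58
tool_pos: [0.4114, 0.1906, 0.166]
orientation: [-180.0, -0.0, -33.0]
force: [-0.6, 0.5, -1.1]
opening: 0.023
gripper_force: 30.0
```

Gripped at 24 mm. On to the small round nest.

send_rows([
  [[0.0203,0.0136,0.0031],0],
  [[0.0406,0.0272,0.0062],0],
  [[0.0609,0.0408,0.0093],0],
  [[0.0812,0.0544,0.0124],0],
  [[0.1015,0.068,0.0155],0],
])

```text
clock: 5.0
tool_pos: [0.4502, 0.1, 0.1532]
orientation: [-179.9, -0.0, -33.0]
force: [0.6, 0.3, -1.3]
opening: 0.0231
gripper_force: 30.0
```

send_rows([
  [[0.0203,0.0136,0.0031],0],
  [[0.0406,0.0272,0.0062],0],
  [[0.0609,0.0408,0.0093],0],
  [[0.0812,0.0544,0.0124],0],
  [[0.1015,0.068,0.0155],0],
])

```text
clock: 5.42
tool_pos: [0.4888, 0.0099, 0.1407]
orientation: [-180.0, -0.0, -33.0]
force: [-0.7, 0.4, -0.5]
opening: 0.0233
gripper_force: 30.0
```

Run:
```python
from h import *
s=ctrl.snapshot("side"); i=np.ascontiguousarray(s["color"][150:290,210:397,::-1]); i=cv2.resize(i,None,fx=4,fy=4,interpolation=2)
t=ctrl.snapshot("top"); j=t["color"][200:330,140:300,::-1]
cv2.imwrite("pics/s2c.png",i); o=ctrl.get_obs(); print(o["tool_pos"],o["opening"])
```

```text
[0.48885164 0.00906446 0.14028201] 0.022677827855366497
```

View pics/s2c.png

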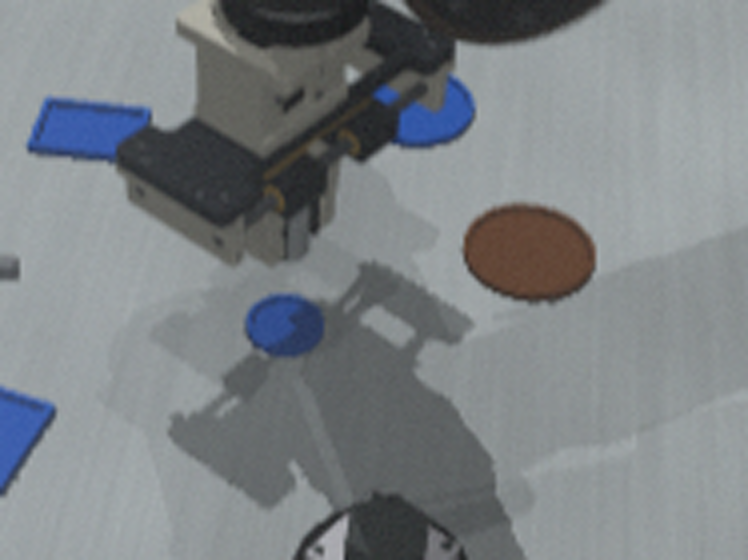

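The weight hangs straight between the fingers at (300,230), above the small nest at (285,325). Lowering.

send_rows([
  [[0,0,0.0158],0],
  [[0,0,0.0316],0],
  [[0,0,0.0474],0],
  [[0,0,0.0632],0],
  [[0,0,0.079],0],
])

```text
clock: 5.93
tool_pos: [0.4885, 0.0113, 0.0771]
orientation: [-180.0, -0.0, -33.0]
force: [0.3, 0.1, -1.0]
opening: 0.0232
gripper_force: 30.0
```

send_rows([
  [[0,0,0],0],
  [[0,0,0.0003],0],
  [[0,0,0.0006],0],
  [[0,0,0.0009],0],
  [[0,0,0.0009],0],
])

```text
clock: 6.35
tool_pos: [0.4885, 0.011, 0.0769]
orientation: [-180.0, -0.0, -33.0]
force: [-0.5, -0.6, -1.1]
opening: 0.0231
gripper_force: 30.0
```

send_rows([
  [[0,0,0.0005],0],
  [[0,0,0.0005],0],
  [[0,0,0.0005],0],
  [[0,0,0.0005],0],
  [[0,0,0.0005],0],
], gripper=1)

```text
clock: 6.77
tool_pos: [0.4884, 0.0108, 0.0759]
orientation: [-180.0, -0.0, -33.0]
force: [0.8, 1.0, -0.0]
opening: 0.0511
gripper_force: 0.0
```

send_rows([
  [[0,0,0],0],
  [[0,0,0],0],
  [[0,0,0],0],
  [[0,0,0],0],
  [[0,0,0],0],
])

```text
clock: 7.18
tool_pos: [0.4883, 0.0108, 0.0758]
orientation: [180.0, 0.0, -33.0]
force: [-0.7, 0.5, 0.1]
opening: 0.0839
gripper_force: 0.0
```

```bash
python3 plan.py @488.5,11,75.9,-33 488.5,11,130,-33 412.5,190.5,150,-33 412.5,190.5,107,-33 412.5,190.5,140,-33 526,-386.7,130,-12 526,-386.7,76.5,-12
```

```text
-> 488.5,11,130,-33
[[[0.0, 0.0, -0.0135], -0.0], [[0.0, 0.0, -0.027], -0.0], [[0.0, 0.0, -0.0405], -0.0], [[0.0, 0.0, -0.054], -0.0], [[0.0, 0.0, -0.0675], -0.0]]
-> 412.5,190.5,150,-33
[[[-0.0202, -0.0136, -0.0025], -0.0], [[-0.0404, -0.0272, -0.005], -0.0], [[-0.0606, -0.0408, -0.0075], -0.0], [[-0.0808, -0.0544, -0.01], -0.0], [[-0.101, -0.068, -0.0125], -0.0]]
[[[-0.0202, -0.0137, -0.0025], -0.0], [[-0.0404, -0.0274, -0.005], -0.0], [[-0.0606, -0.0411, -0.0075], -0.0], [[-0.0808, -0.0548, -0.01], -0.0], [[-0.101, -0.0685, -0.0125], -0.0]]
-> 412.5,190.5,107,-33
[[[0.0, 0.0, 0.0107], -0.0], [[0.0, 0.0, 0.0214], -0.0], [[0.0, 0.0, 0.0321], -0.0], [[0.0, 0.0, 0.0428], -0.0], [[0.0, 0.0, 0.0535], -0.0]]
-> 412.5,190.5,140,-33
[[[0.0, 0.0, -0.0082], -0.0], [[0.0, 0.0, -0.0164], -0.0], [[0.0, 0.0, -0.0246], -0.0], [[0.0, 0.0, -0.0328], -0.0], [[0.0, 0.0, -0.041], -0.0]]
-> 526,-386.7,130,-12
[[[0.0256, 0.0264, 0.0006], -0.0117], [[0.0512, 0.0528, 0.0012], -0.0234], [[0.0768, 0.0792, 0.0018], -0.0351], [[0.1024, 0.1056, 0.0024], -0.0468], [[0.128, 0.132, 0.003], -0.0585]]
[[[0.0231, 0.0286, 0.0006], -0.0117], [[0.0462, 0.0572, 0.0012], -0.0234], [[0.0693, 0.0858, 0.0018], -0.0351], [[0.0924, 0.1144, 0.0024], -0.0468], [[0.1155, 0.143, 0.003], -0.0585]]
[[[0.0203, 0.0306, 0.0006], -0.0116], [[0.0406, 0.0612, 0.0012], -0.0232], [[0.0609, 0.0918, 0.0018], -0.0348], [[0.0812, 0.1224, 0.0024], -0.0464], [[0.1015, 0.153, 0.003], -0.058]]
[[[0.0175, 0.0324, 0.0007], -0.0117], [[0.035, 0.0648, 0.0014], -0.0234], [[0.0525, 0.0972, 0.0021], -0.0351], [[0.07, 0.1296, 0.0028], -0.0468], [[0.0875, 0.162, 0.0035], -0.0585]]
-> 526,-386.7,76.5,-12
[[[-0.0, 0.0, 0.0133], 0.0], [[-0.0, 0.0, 0.0266], 0.0], [[-0.0, 0.0, 0.0399], 0.0], [[-0.0, 0.0, 0.0532], 0.0], [[-0.0, 0.0, 0.0665], 0.0]]
```

send_rows([
  [[0,0,-0.0135],0],
  [[0,0,-0.027],0],
  [[0,0,-0.0405],0],
  [[0,0,-0.054],0],
  [[0,0,-0.0675],0],
])

```text
clock: 7.6
tool_pos: [0.4882, 0.0108, 0.1303]
orientation: [180.0, 0.0, -33.0]
force: [0.4, -0.0, -0.4]
opening: 0.0875
gripper_force: 0.0
```

Run:
```python
from h import *
s=ctrl.snapshot("side"); a=cv2.resize(s["color"][262:322,264:344,::-1],(400,300),interpolation=2)
b=cv2.resize(s["color"][200:260,240:320,::-1],(400,300),interpolation=2)
cv2.imwrite("pics/s3.png",np.hstack([a,b]))
```

```text
(no output)
```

View pics/s3.png

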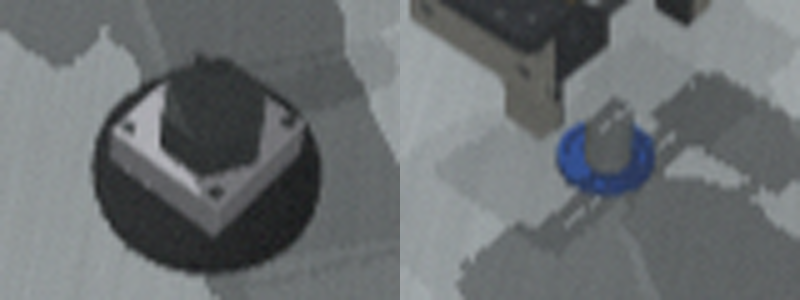

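The weight stands centred in its nest, at right-crop (608,150). The hex and plate haven't moved. Now for the hex.

send_rows([
  [[-0.0202,-0.0136,-0.0025],0],
  [[-0.0404,-0.0272,-0.005],0],
  [[-0.0606,-0.0408,-0.0075],0],
  [[-0.0808,-0.0544,-0.01],0],
  [[-0.101,-0.068,-0.0125],0],
])

```text
clock: 8.07
tool_pos: [0.4497, 0.1011, 0.1397]
orientation: [180.0, 0.0, -33.0]
force: [-0.3, -0.2, 0.2]
opening: 0.0877
gripper_force: 0.0
```

send_rows([
  [[-0.0202,-0.0137,-0.0025],0],
  [[-0.0404,-0.0274,-0.005],0],
  [[-0.0606,-0.0411,-0.0075],0],
  [[-0.0808,-0.0548,-0.01],0],
  [[-0.101,-0.0685,-0.0125],0],
])

```text
clock: 8.48
tool_pos: [0.4117, 0.1912, 0.1497]
orientation: [-180.0, 0.0, -33.0]
force: [-0.7, -0.2, -0.3]
opening: 0.0876
gripper_force: 0.0
```

send_rows([
  [[0,0,0.0107],0],
  [[0,0,0.0214],0],
  [[0,0,0.0321],0],
  [[0,0,0.0428],0],
  [[0,0,0.0535],0],
])

```text
clock: 8.9
tool_pos: [0.4121, 0.1895, 0.1058]
orientation: [179.9, 0.0, -33.1]
force: [0.4, -0.7, -0.0]
opening: 0.0878
gripper_force: 0.0
```

send_rows([
  [[0,0,0],0],
  [[0,0,0],0],
  [[0,0,0],0],
  [[0,0,0],0],
  [[0,0,0],0],
], gripper=0)

```text
clock: 9.32
tool_pos: [0.4125, 0.1905, 0.1074]
orientation: [-180.0, -0.0, -33.0]
force: [0.7, -0.3, -0.3]
opening: 0.0599
gripper_force: 0.0
```

send_rows([
  [[0,0,0],0],
  [[0,0,0],0],
  [[0,0,0],0],
  [[0,0,0],0],
  [[0,0,0],0],
])

```text
clock: 9.73
tool_pos: [0.4123, 0.1905, 0.1073]
orientation: [-180.0, -0.0, -33.0]
force: [-0.4, -0.6, 2.7]
opening: 0.0396
gripper_force: 30.0
```

send_rows([
  [[0,0,-0.0082],0],
  [[0,0,-0.0164],0],
  [[0,0,-0.0246],0],
  [[0,0,-0.0328],0],
  [[0,0,-0.041],0],
])

```text
clock: 10.15
tool_pos: [0.4122, 0.1904, 0.1407]
orientation: [-180.0, -0.0, -33.0]
force: [-0.5, -0.1, -1.8]
opening: 0.0394
gripper_force: 30.0
```

send_rows([
  [[0.0256,0.0264,0.0006],-0.0117],
  [[0.0512,0.0528,0.0012],-0.0234],
  [[0.0768,0.0792,0.0018],-0.0351],
  [[0.1024,0.1056,0.0024],-0.0468],
  [[0.128,0.132,0.003],-0.0585],
])

```text
clock: 10.57
tool_pos: [0.4407, 0.0449, 0.1381]
orientation: [-180.0, -0.0, -27.6]
force: [0.5, -0.0, -2.6]
opening: 0.0393
gripper_force: 30.0
```

send_rows([
  [[0.0231,0.0286,0.0006],-0.0117],
  [[0.0462,0.0572,0.0012],-0.0234],
  [[0.0693,0.0858,0.0018],-0.0351],
  [[0.0924,0.1144,0.0024],-0.0468],
  [[0.1155,0.143,0.003],-0.0585],
])

```text
clock: 10.98
tool_pos: [0.4693, -0.0996, 0.1357]
orientation: [-180.0, -0.0, -22.4]
force: [1.1, 0.4, -3.5]
opening: 0.0396
gripper_force: 30.0
```

send_rows([
  [[0.0203,0.0306,0.0006],-0.0116],
  [[0.0406,0.0612,0.0012],-0.0232],
  [[0.0609,0.0918,0.0018],-0.0348],
  [[0.0812,0.1224,0.0024],-0.0464],
  [[0.1015,0.153,0.003],-0.058],
])

```text
clock: 11.4
tool_pos: [0.4975, -0.2439, 0.1332]
orientation: [-180.0, -0.0, -17.2]
force: [0.1, 1.0, -2.1]
opening: 0.0399
gripper_force: 30.0
```

send_rows([
  [[0.0175,0.0324,0.0007],-0.0117],
  [[0.035,0.0648,0.0014],-0.0234],
  [[0.0525,0.0972,0.0021],-0.0351],
  [[0.07,0.1296,0.0028],-0.0468],
  [[0.0875,0.162,0.0035],-0.0585],
])

```text
clock: 11.82
tool_pos: [0.5259, -0.3884, 0.1302]
orientation: [-180.0, 0.0, -11.9]
force: [-0.3, 0.6, -2.1]
opening: 0.04
gripper_force: 30.0
```

send_rows([
  [[0,0,0.0133],0],
  [[0,0,0.0266],0],
  [[0,0,0.0399],0],
  [[0,0,0.0532],0],
  [[0,0,0.0665],0],
])

```text
clock: 12.23
tool_pos: [0.5256, -0.3858, 0.0757]
orientation: [-180.0, 0.0, -11.9]
force: [-4.7, 8.0, 35.1]
opening: 0.0397
gripper_force: 30.0
```

send_rows([
  [[0,0,0],0],
  [[0,0,0],0],
  [[0,0,0],0],
  [[0,0,0],0],
  [[0,0,0],0],
])

```text
clock: 12.65
tool_pos: [0.526, -0.3866, 0.0768]
orientation: [180.0, -0.0, -12.0]
force: [0.2, 0.3, -2.4]
opening: 0.0397
gripper_force: 30.0
```

Run:
```python
from h import *
s=ctrl.snapshot("side"); t=ctrl.snapshot("top")
a=cv2.resize(s["color"][107:167,248:328,::-1],(400,300),interpolation=2); b=cv2.resize(t["color"][179:239,365:445,::-1],(400,300),interpolation=2)
cv2.imwrite("pics/s4.png",np.hstack([a,b]))
```

```text
(no output)
```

View pics/s4.png

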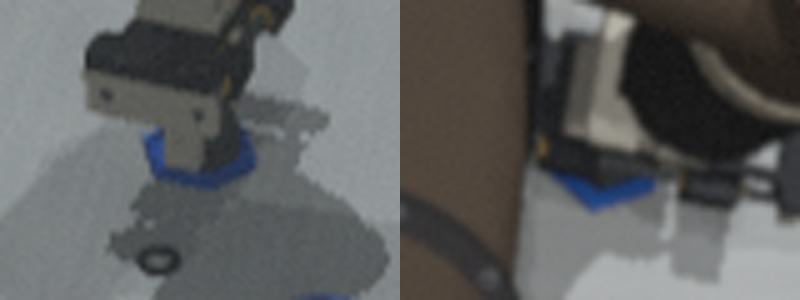

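The hex is inside its nest, with the finger at (190,155) and the blue rim around it. I'll release, then go for the plate.

send_rows([
  [[0,0,0.0002],0],
  [[0,0,0.0002],0],
  [[0,0,0.0002],0],
  [[0,0,0.0002],0],
  [[0,0,0.0002],0],
], gripper=1)

```text
clock: 13.17
tool_pos: [0.526, -0.387, 0.0767]
orientation: [180.0, -0.0, -12.0]
force: [-0.2, 0.3, -0.3]
opening: 0.0675
gripper_force: 0.0
```

send_rows([
  [[0,0,0],0],
  [[0,0,0],0],
  [[0,0,0],0],
  [[0,0,0],0],
  [[0,0,0],0],
])

```text
clock: 13.58
tool_pos: [0.5259, -0.3868, 0.0765]
orientation: [-180.0, 0.0, -12.0]
force: [-0.0, 0.2, 0.0]
opening: 0.0872
gripper_force: 0.0
```

```bash
python3 plan.py @526,-386.7,76.5,-12 526,-386.7,125,-12 412,188.5,130,-35 412,188.5,86,-35 412,188.5,120,-35 658.5,128,115,-14 658.5,128,79,-14 658.5,128,76.4,-14
```

```text
-> 526,-386.7,125,-12
[[[0.0, 0.0, -0.0121], -0.0], [[0.0, 0.0, -0.0242], -0.0], [[0.0, 0.0, -0.0363], -0.0], [[0.0, 0.0, -0.0484], -0.0], [[0.0, 0.0, -0.0605], -0.0]]
-> 412,188.5,130,-35
[[[-0.0144, -0.0337, -0.0003], 0.0128], [[-0.0288, -0.0674, -0.0006], 0.0256], [[-0.0432, -0.1011, -0.0009], 0.0384], [[-0.0576, -0.1348, -0.0012], 0.0512], [[-0.072, -0.1685, -0.0015], 0.064]]
[[[-0.0178, -0.0321, -0.0003], 0.0128], [[-0.0356, -0.0642, -0.0006], 0.0256], [[-0.0534, -0.0963, -0.0009], 0.0384], [[-0.0712, -0.1284, -0.0012], 0.0512], [[-0.089, -0.1605, -0.0015], 0.064]]
[[[-0.0209, -0.0301, -0.0003], 0.0128], [[-0.0418, -0.0602, -0.0006], 0.0256], [[-0.0627, -0.0903, -0.0009], 0.0384], [[-0.0836, -0.1204, -0.0012], 0.0512], [[-0.1045, -0.1505, -0.0015], 0.064]]
[[[-0.0238, -0.0278, -0.0004], 0.0127], [[-0.0476, -0.0556, -0.0008], 0.0254], [[-0.0714, -0.0834, -0.0012], 0.0381], [[-0.0952, -0.1112, -0.0016], 0.0508], [[-0.119, -0.139, -0.002], 0.0635]]
-> 412,188.5,86,-35
[[[0.0, -0.0, 0.011], 0.0], [[0.0, -0.0, 0.022], 0.0], [[0.0, -0.0, 0.033], 0.0], [[0.0, -0.0, 0.044], 0.0], [[0.0,
[... 210 characters left out ...]
0.0296, -0.0115, 0.0006], -0.0233], [[0.0592, -0.023, 0.0012], -0.0466], [[0.0888, -0.0345, 0.0018], -0.0699], [[0.1184, -0.046, 0.0024], -0.0932], [[0.148, -0.0575, 0.003], -0.1165]]
[[[0.0312, -0.0059, 0.0007], -0.0234], [[0.0624, -0.0118, 0.0014], -0.0468], [[0.0936, -0.0177, 0.0021], -0.0702], [[0.1248, -0.0236, 0.0028], -0.0936], [[0.156, -0.0295, 0.0035], -0.117]]
-> 658.5,128,79,-14
[[[-0.0, -0.0, 0.009], 0.0], [[-0.0, -0.0, 0.018], 0.0], [[-0.0, -0.0, 0.027], 0.0], [[-0.0, -0.0, 0.036], 0.0], [[-0.0, -0.0, 0.045], 0.0]]
-> 658.5,128,76.4,-14
[[[-0.0, -0.0, 0.0006], 0.0], [[-0.0, -0.0, 0.0012], 0.0], [[-0.0, -0.0, 0.0018], 0.0], [[-0.0, -0.0, 0.0024], 0.0], [[-0.0, -0.0, 0.003], 0.0]]
```

send_rows([
  [[0,0,-0.0121],0],
  [[0,0,-0.0242],0],
  [[0,0,-0.0363],0],
  [[0,0,-0.0484],0],
  [[0,0,-0.0605],0],
])

```text
clock: 14.0
tool_pos: [0.5261, -0.387, 0.1266]
orientation: [180.0, -0.1, -12.0]
force: [0.4, 0.4, 0.7]
opening: 0.0875
gripper_force: 0.0
```

send_rows([
  [[-0.0144,-0.0337,-0.0003],0.0128],
  [[-0.0288,-0.0674,-0.0006],0.0256],
  [[-0.0432,-0.1011,-0.0009],0.0384],
  [[-0.0576,-0.1348,-0.0012],0.0512],
  [[-0.072,-0.1685,-0.0015],0.064],
])

```text
clock: 14.42
tool_pos: [0.4973, -0.242, 0.1271]
orientation: [-180.0, -0.1, -17.8]
force: [0.8, 0.6, 0.6]
opening: 0.0877
gripper_force: 0.0
```

send_rows([
  [[-0.0178,-0.0321,-0.0003],0.0128],
  [[-0.0356,-0.0642,-0.0006],0.0256],
  [[-0.0534,-0.0963,-0.0009],0.0384],
  [[-0.0712,-0.1284,-0.0012],0.0512],
  [[-0.089,-0.1605,-0.0015],0.064],
])

```text
clock: 14.83
tool_pos: [0.4687, -0.0977, 0.1283]
orientation: [-180.0, -0.1, -23.6]
force: [0.1, 0.5, -0.5]
opening: 0.0879
gripper_force: 0.0
```

send_rows([
  [[-0.0209,-0.0301,-0.0003],0.0128],
  [[-0.0418,-0.0602,-0.0006],0.0256],
  [[-0.0627,-0.0903,-0.0009],0.0384],
  [[-0.0836,-0.1204,-0.0012],0.0512],
  [[-0.1045,-0.1505,-0.0015],0.064],
])

```text
clock: 15.25
tool_pos: [0.44, 0.0462, 0.1295]
orientation: [-179.9, -0.1, -29.3]
force: [1.7, -0.2, 0.1]
opening: 0.0877
gripper_force: 0.0
```

send_rows([
  [[-0.0238,-0.0278,-0.0004],0.0127],
  [[-0.0476,-0.0556,-0.0008],0.0254],
  [[-0.0714,-0.0834,-0.0012],0.0381],
  [[-0.0952,-0.1112,-0.0016],0.0508],
  [[-0.119,-0.139,-0.002],0.0635],
])

```text
clock: 15.67
tool_pos: [0.4111, 0.1899, 0.1312]
orientation: [-179.9, -0.0, -35.0]
force: [0.9, 0.1, 0.3]
opening: 0.0874
gripper_force: 0.0
```

Run:
```python
from h import *
s=ctrl.snapshot("side")
a=cv2.resize(s["color"][107:167,248:328,::-1],(400,300),interpolation=2); b=cv2.resize(s["color"][262:322,264:344,::-1],(400,300),interpolation=2)
cv2.imwrite("pics/s5.png",np.hstack([a,b]))
print(ctrl.get_obs()["tool_pos"])
```

```text
[0.41193289 0.1939253  0.13168737]
```

View pics/s5.png

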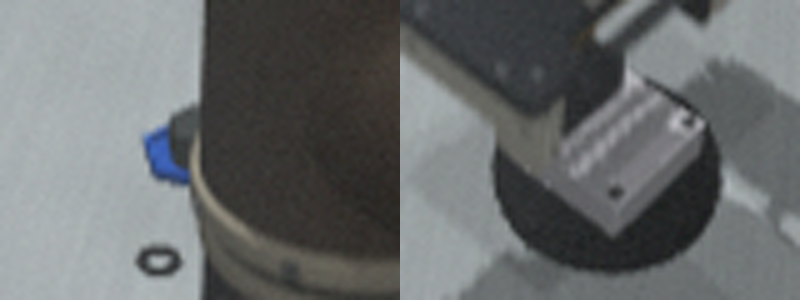

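The hex is standing in its nest (visible part at (185,140)), and the fingers straddle the plate. Descending now.

send_rows([
  [[0,0,0.011],0],
  [[0,0,0.022],0],
  [[0,0,0.033],0],
  [[0,0,0.044],0],
  [[0,0,0.055],0],
])

```text
clock: 16.13
tool_pos: [0.4114, 0.1873, 0.085]
orientation: [180.0, 0.0, -35.0]
force: [0.0, 0.2, -0.3]
opening: 0.0875
gripper_force: 0.0
```

send_rows([
  [[0,0,0],0],
  [[0,0,0],0],
  [[0,0,0],0],
  [[0,0,0],0],
  [[0,0,0],0],
], gripper=0)

```text
clock: 16.55
tool_pos: [0.4117, 0.1884, 0.0864]
orientation: [-180.0, -0.0, -35.0]
force: [0.8, 0.6, -0.3]
opening: 0.0595
gripper_force: 1.2
```

send_rows([
  [[0,0,0],0],
  [[0,0,0],0],
  [[0,0,0],0],
  [[0,0,0],0],
  [[0,0,0],0],
])

```text
clock: 16.97
tool_pos: [0.4117, 0.1884, 0.0865]
orientation: [-180.0, -0.0, -35.0]
force: [-0.2, -1.1, 5.2]
opening: 0.0576
gripper_force: 29.9
```

send_rows([
  [[0,0,-0.0085],0],
  [[0,0,-0.017],0],
  [[0,0,-0.0255],0],
  [[0,0,-0.034],0],
  [[0,0,-0.0425],0],
])

```text
clock: 17.38
tool_pos: [0.4114, 0.1883, 0.1209]
orientation: [-180.0, 0.0, -35.0]
force: [0.4, -1.6, -1.1]
opening: 0.0577
gripper_force: 29.9
```

send_rows([
  [[0.0296,-0.0115,0.0006],-0.0233],
  [[0.0592,-0.023,0.0012],-0.0466],
  [[0.0888,-0.0345,0.0018],-0.0699],
  [[0.1184,-0.046,0.0024],-0.0932],
  [[0.148,-0.0575,0.003],-0.1165],
])

```text
clock: 17.8
tool_pos: [0.536, 0.1577, 0.1183]
orientation: [-180.0, -0.0, -24.4]
force: [-0.1, 0.9, -1.3]
opening: 0.0578
gripper_force: 29.9
```

send_rows([
  [[0.0312,-0.0059,0.0007],-0.0234],
  [[0.0624,-0.0118,0.0014],-0.0468],
  [[0.0936,-0.0177,0.0021],-0.0702],
  [[0.1248,-0.0236,0.0028],-0.0936],
  [[0.156,-0.0295,0.0035],-0.117],
])

```text
clock: 18.22
tool_pos: [0.6593, 0.1273, 0.1152]
orientation: [180.0, 0.0, -13.9]
force: [0.6, 0.7, -2.0]
opening: 0.0576
gripper_force: 29.9
```

send_rows([
  [[0,0,0.01],0],
  [[0,0,0.02],0],
  [[0,0,0.029],0],
  [[0,0,0.037],0],
  [[0,0,0.044],0],
])

```text
clock: 18.63
tool_pos: [0.6572, 0.128, 0.079]
orientation: [180.0, 0.0, -13.9]
force: [0.0, 0.2, -2.0]
opening: 0.058
gripper_force: 29.9
```

send_rows([
  [[0,0,0.0007],0],
  [[0,0,0.0014],0],
  [[0,0,0.002],0],
  [[0,0,0.0025],0],
  [[0,0,0.0025],0],
])

```text
clock: 19.05
tool_pos: [0.6583, 0.128, 0.0781]
orientation: [-180.0, -0.0, -14.0]
force: [1.4, -0.1, -2.5]
opening: 0.0577
gripper_force: 29.9
```

Run:
```python
from h import *
s=ctrl.snapshot("side")
b=cv2.resize(s["color"][220:300,145:252,::-1],None,fx=5,fy=5,interpolation=2)
cv2.imwrite("pics/s6.png",b); o=ctrl.get_obs();print(o["tool_pos"],o["force"])
```

```text
[0.65832763 0.12793847 0.0780801 ] [-0.24720711  0.56235204 -1.07152666]
```

View pics/s6.png

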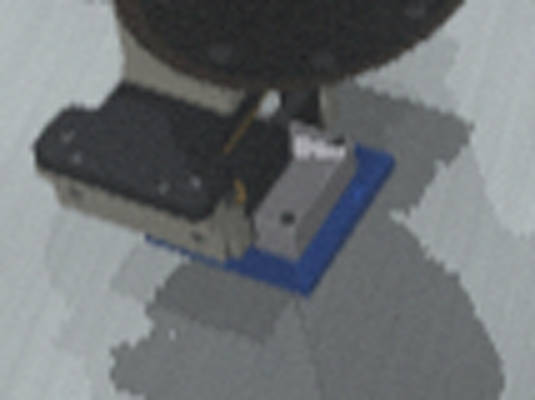

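The plate sits aligned inside the square nest, its visible corner at (285,245) within the blue rim. Release, then the block.

send_rows([
  [[0,0,0.0008],0],
  [[0,0,0.0008],0],
  [[0,0,0.0008],0],
  [[0,0,0.0008],0],
  [[0,0,0.0008],0],
], gripper=1)

```text
clock: 19.52
tool_pos: [0.6583, 0.1278, 0.0772]
orientation: [-180.0, -0.0, -14.0]
force: [0.4, -0.3, 0.3]
opening: 0.0845
gripper_force: 0.0
```

send_rows([
  [[0,0,0],0],
  [[0,0,0],0],
  [[0,0,0],0],
  [[0,0,0],0],
  [[0,0,0],0],
])

```text
clock: 19.93
tool_pos: [0.6582, 0.1278, 0.077]
orientation: [180.0, 0.0, -14.0]
force: [0.7, -0.2, 0.1]
opening: 0.0877
gripper_force: 0.0
```

```bash
python3 plan.py @658.5,128,77,-14 658.5,128,130,-14 498.5,400.5,150,-55.2 498.5,400.5,107.5,-55.2 498.5,400.5,140,-55.2 645.5,-147.2,125,-0.3 645.5,-147.2,79.5,-0.3 645.5,-147.2,77.2,-0.3
```

```text
-> 658.5,128,130,-14
[[[0.0, 0.0, -0.0132], -0.0], [[0.0, 0.0, -0.0264], -0.0], [[0.0, 0.0, -0.0396], -0.0], [[0.0, 0.0, -0.0528], -0.0], [[0.0, 0.0, -0.066], -0.0]]
-> 498.5,400.5,150,-55.2
[[[-0.0276, -0.0282, -0.0025], 0.0458], [[-0.0552, -0.0564, -0.005], 0.0916], [[-0.0828, -0.0846, -0.0075], 0.1374], [[-0.1104, -0.1128, -0.01], 0.1832], [[-0.138, -0.141, -0.0125], 0.229]]
[[[-0.0359, -0.0167, -0.0025], 0.0458], [[-0.0718, -0.0334, -0.005], 0.0916], [[-0.1077, -0.0501, -0.0075], 0.1374], [[-0.1436, -0.0668, -0.01], 0.1832], [[-0.1795, -0.0835, -0.0125], 0.229]]
-> 498.5,400.5,107.5,-55.2
[[[0.0001, 0.0, 0.0106], -0.0], [[0.0002, 0.0, 0.0212], -0.0], [[0.0003, 0.0, 0.0318], -0.0], [[0.0004, 0.0, 0.0424], -0.0], [[0.0005, 0.0, 0.053], -0.0]]
-> 498.5,400.5,140,-55.2
[[[-0.0, 0.0, -0.0081], -0.0], [[-0.0, 0.0, -0.0162], -0.0], [[-0.0, 0.0, -0.0243], -0.0], [[-0.0, 0.0, -0.0324], -0.0], [[-0.0, 0.0, -0.0405], -0.0]]
-> 645.5,-147.2,125,-0.3
[[[0.0445, 0.016, 0.0012], -0.0407], [[0.089, 0.032, 0.0024], -0.0814], [[0.1335, 0.048, 0.0036], -0.1221], [[0.178, 0.064, 0.0048], -0.1628], [[0.2225, 0.08, 0.006], -0.2035]]
[[[0.0372, 0.0291, 0.0012], -0.0407], [[0.0744, 0.0582, 0.0024], -0.0814], [[0.1116, 0.0873, 0.0036], -0.1221], [[0.1488, 0.1164, 0.0048], -0.1628], [[0.186, 0.1455, 0.006], -0.2035]]
[[[0.0261, 0.0393, 0.0013], -0.0406], [[0.0522, 0.0786, 0.0026], -0.0812], [[0.0783, 0.1179, 0.0039], -0.1218], [[0.1044, 0.1572, 0.0052], -0.1624], [[0.1305, 0.1965, 0.0065], -0.203]]
-> 645.5,-147.2,79.5,-0.3
[[[-0.0, 0.0, 0.0114], -0.0], [[-0.0, 0.0, 0.0228], -0.0], [[-0.0, 0.0, 0.0342], -0.0], [[-0.0, 0.0, 0.0456], -0.0], [[-0.0, 0.0, 0.057], -0.0]]
-> 645.5,-147.2,77.2,-0.3
[[[-0.0, 0.0, 0.0005], -0.0], [[-0.0, 0.0, 0.001], -0.0], [[-0.0, 0.0, 0.0015], -0.0], [[-0.0, 0.0, 0.002], -0.0], [[-0.0, 0.0, 0.0025], -0.0]]
```

send_rows([
  [[0,0,-0.0132],0],
  [[0,0,-0.0264],0],
  [[0,0,-0.0396],0],
  [[0,0,-0.0528],0],
  [[0,0,-0.066],0],
])

```text
clock: 20.35
tool_pos: [0.6585, 0.1279, 0.1318]
orientation: [-180.0, -0.1, -14.0]
force: [0.1, -0.7, 0.2]
opening: 0.0878
gripper_force: 0.0
```

send_rows([
  [[-0.0276,-0.0282,-0.0025],0.0458],
  [[-0.0552,-0.0564,-0.005],0.0916],
  [[-0.0828,-0.0846,-0.0075],0.1374],
  [[-0.1104,-0.1128,-0.01],0.1832],
  [[-0.138,-0.141,-0.0125],0.229],
])

```text
clock: 20.77
tool_pos: [0.5776, 0.2651, 0.1412]
orientation: [-179.9, -0.0, -34.8]
force: [0.9, 0.4, 0.0]
opening: 0.0879
gripper_force: 0.0
```

send_rows([
  [[-0.0359,-0.0167,-0.0025],0.0458],
  [[-0.0718,-0.0334,-0.005],0.0916],
  [[-0.1077,-0.0501,-0.0075],0.1374],
  [[-0.1436,-0.0668,-0.01],0.1832],
  [[-0.1795,-0.0835,-0.0125],0.229],
])

```text
clock: 21.18
tool_pos: [0.4971, 0.4018, 0.1512]
orientation: [-179.9, 0.0, -55.4]
force: [0.7, 0.2, 0.0]
opening: 0.0879
gripper_force: 0.0
```

Run:
```python
from h import *
s=ctrl.snapshot("side")
a=cv2.resize(s["color"][330:420,180:300,::-1],(400,300),interpolation=2); b=cv2.resize(s["color"][220:300,145:252,::-1],(400,300),interpolation=2)
cv2.imwrite("pics/s7.png",np.hstack([a,b])); o=ctrl.get_obs();print(o["tool_pos"],o["force"])
```

```text
[0.49541972 0.40631477 0.15181674] [0.08498597 3.35188343 0.67902084]
```

View pics/s7.png

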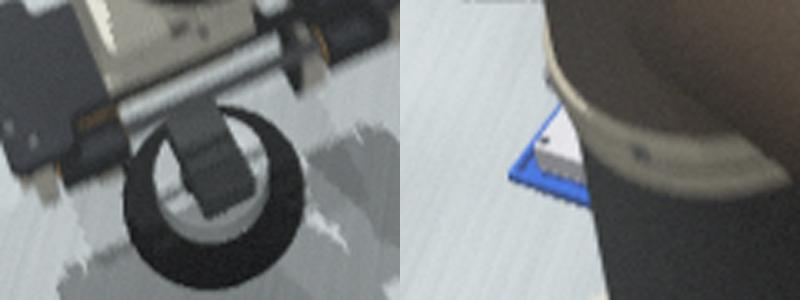

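The fingers are lined up with the block at (210,155), and the plate is standing in its nest. Descend and grip.

send_rows([
  [[0,0,0.0106],0],
  [[0,0,0.0212],0],
  [[0,0,0.0318],0],
  [[0,0,0.0424],0],
  [[0,0,0.053],0],
])

```text
clock: 21.65
tool_pos: [0.4983, 0.3991, 0.1061]
orientation: [179.9, -0.0, -55.3]
force: [-0.4, 0.4, 0.4]
opening: 0.0876
gripper_force: 0.0
```

send_rows([
  [[0,0,0],0],
  [[0,0,0],0],
  [[0,0,0],0],
  [[0,0,0],0],
  [[0,0,0],0],
], gripper=0)

```text
clock: 22.07
tool_pos: [0.4982, 0.4005, 0.108]
orientation: [-180.0, 0.0, -55.2]
force: [0.5, 0.9, 0.3]
opening: 0.0597
gripper_force: 0.0
```

send_rows([
  [[0,0,0],0],
  [[0,0,0],0],
  [[0,0,0],0],
  [[0,0,0],0],
  [[0,0,0],0],
])

```text
clock: 22.48
tool_pos: [0.498, 0.4005, 0.1076]
orientation: [-180.0, 0.0, -55.2]
force: [-0.1, 1.1, 0.3]
opening: 0.0279
gripper_force: 29.8
```

send_rows([
  [[0,0,0],0],
  [[0,0,0],0],
  [[0,0,0],0],
  [[0,0,0],0],
  [[0,0,0],0],
])

```text
clock: 22.9
tool_pos: [0.498, 0.4005, 0.1075]
orientation: [-180.0, 0.0, -55.2]
force: [-1.0, 1.1, 0.9]
opening: 0.0276
gripper_force: 29.8
```

send_rows([
  [[0,0,-0.0081],0],
  [[0,0,-0.0162],0],
  [[0,0,-0.0243],0],
  [[0,0,-0.0324],0],
  [[0,0,-0.0405],0],
])

```text
clock: 23.32
tool_pos: [0.498, 0.4005, 0.1408]
orientation: [-180.0, 0.0, -55.2]
force: [-0.6, 0.4, -0.6]
opening: 0.0278
gripper_force: 29.8
```

send_rows([
  [[0.0445,0.016,0.0012],-0.0407],
  [[0.089,0.032,0.0024],-0.0814],
  [[0.1335,0.048,0.0036],-0.1221],
  [[0.178,0.064,0.0048],-0.1628],
  [[0.2225,0.08,0.006],-0.2035],
])

```text
clock: 23.73
tool_pos: [0.5473, 0.2163, 0.1358]
orientation: [-180.0, -0.0, -36.6]
force: [1.1, -0.2, -0.4]
opening: 0.0275
gripper_force: 29.8
```

send_rows([
  [[0.0372,0.0291,0.0012],-0.0407],
  [[0.0744,0.0582,0.0024],-0.0814],
  [[0.1116,0.0873,0.0036],-0.1221],
  [[0.1488,0.1164,0.0048],-0.1628],
  [[0.186,0.1455,0.006],-0.2035],
])

```text
clock: 24.15
tool_pos: [0.5966, 0.0336, 0.1311]
orientation: [-180.0, -0.0, -18.4]
force: [1.0, 0.9, -1.2]
opening: 0.0278
gripper_force: 29.8
```

send_rows([
  [[0.0261,0.0393,0.0013],-0.0406],
  [[0.0522,0.0786,0.0026],-0.0812],
  [[0.0783,0.1179,0.0039],-0.1218],
  [[0.1044,0.1572,0.0052],-0.1624],
  [[0.1305,0.1965,0.0065],-0.203],
])

```text
clock: 24.57
tool_pos: [0.6456, -0.1488, 0.1257]
orientation: [-180.0, -0.0, -0.1]
force: [0.9, 0.9, -0.5]
opening: 0.0278
gripper_force: 29.8
```

send_rows([
  [[0,0,0.012],0],
  [[0,0,0.024],0],
  [[0,0,0.036],0],
  [[0,0,0.047],0],
  [[0,0,0.056],0],
])

```text
clock: 24.98
tool_pos: [0.6448, -0.1458, 0.0792]
orientation: [-180.0, 0.1, -0.2]
force: [0.1, 0.0, -1.8]
opening: 0.0277
gripper_force: 29.8
```

send_rows([
  [[0,0,0.0006],0],
  [[0,0,0.0012],0],
  [[0,0,0.0018],0],
  [[0,0,0.0024],0],
  [[0,0,0.0027],0],
])

```text
clock: 25.4
tool_pos: [0.6455, -0.1467, 0.0786]
orientation: [-180.0, -0.0, -0.3]
force: [0.5, 0.3, -1.4]
opening: 0.0279
gripper_force: 29.8
```

Run:
```python
from h import *
s=ctrl.snapshot("side"); 
a=cv2.resize(s["color"][145:205,190:270,::-1],(400,300),interpolation=2)
b=cv2.resize(s["color"][330:420,180:300,::-1],(400,300),interpolation=2)
cv2.imwrite("pics/s8.png",np.hstack([a,b])); o=ctrl.get_obs();print(o["tool_pos"],o["force"])
```

```text
[ 0.64544175 -0.14676356  0.07852832] [-0.81385143  0.57075602 -0.82403493]
```

View pics/s8.png

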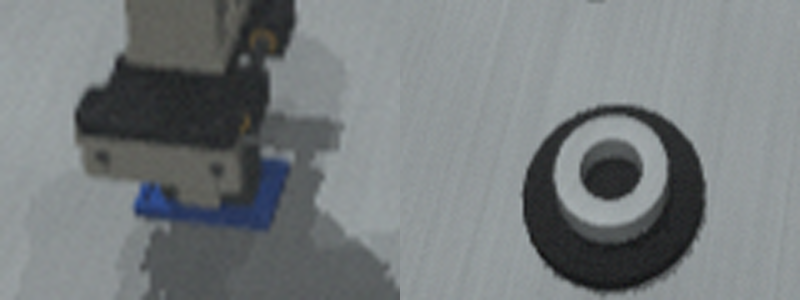

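The block is over the oblong nest, and the ring is now bare with its top centre at right-crop (212,168). Release the block and compute the ring moves.

send_rows([
  [[0,0,0.0007],0],
  [[0,0,0.0014],0],
  [[0,0,0.002],0],
  [[0,0,0.002],0],
  [[0,0,0.002],0],
])

```text
clock: 25.87
tool_pos: [0.6452, -0.147, 0.0765]
orientation: [180.0, -0.0, -0.3]
force: [0.1, 0.8, -0.7]
opening: 0.0275
gripper_force: 29.8
```

send_rows([
  [[0,0,0],0],
  [[0,0,0],0],
  [[0,0,0],0],
  [[0,0,0],0],
  [[0,0,0],0],
], gripper=1)

```text
clock: 26.28
tool_pos: [0.6452, -0.1469, 0.0765]
orientation: [180.0, 0.0, -0.3]
force: [0.7, -0.0, -0.6]
opening: 0.0556
gripper_force: 0.0
```

send_rows([
  [[0,0,0],0],
  [[0,0,0],0],
  [[0,0,0],0],
  [[0,0,0],0],
  [[0,0,0],0],
])

```text
clock: 26.7
tool_pos: [0.6452, -0.1469, 0.0765]
orientation: [-180.0, 0.0, -0.3]
force: [0.1, 0.6, 0.3]
opening: 0.0859
gripper_force: 0.0
```

```bash
python3 - <<'E'
from h import *
s=ctrl.snapshot("side"); print(ray(s,243.6-.5,380.4-.5,.034))
s=ctrl.snapshot("top")
for d in ctrl.cut_out(s,"clamp_ring")[:2]: print(d["conf"],np.array(d["xy"])*[560,420],ray(s,d["xy"][0]*560-.5,d["xy"][1]*420-.5,.034))
E
python3 plan.py @645.5,-147.2,76.5,-0.3 645.5,-147.2,130,-0.3 498.5,400.5,130,-20 498.5,400.5,85.5,-20 498.5,400.5,120,-20 430,-210.5,120,-20 430,-210.5,79.5,-20
```

```text
[0.4976205  0.40031175 0.034     ]
0.58 [129.696 216.384] [0.49125891 0.39613718 0.034     ]
-> 645.5,-147.2,130,-0.3
[[[0.0, 0.0, -0.0134], -0.0], [[0.0, 0.0, -0.0268], -0.0], [[0.0, 0.0, -0.0402], -0.0], [[0.0, 0.0, -0.0536], -0.0], [[0.0, 0.0, -0.067], -0.0]]
-> 498.5,400.5,130,-20
[[[-0.0125, -0.0456, 0.0], 0.0146], [[-0.025, -0.0912, 0.0], 0.0292], [[-0.0375, -0.1368, 0.0], 0.0438], [[-0.05, -0.1824, 0.0], 0.0584], [[-0.0625, -0.228, 0.0], 0.073]]
[[[-0.0176, -0.0438, 0.0], 0.0146], [[-0.0352, -0.0876, 0.0], 0.0292], [[-0.0528, -0.1314, 0.0], 0.0438], [[-0.0704, -0.1752, 0.0], 0.0584], [[-0.088, -0.219, 0.0], 0.073]]
[[[-0.0225, -0.0416, 0.0], 0.0146], [[-0.045, -0.0832, 0.0], 0.0292], [[-0.0675, -0.1248, 0.0], 0.0438], [[-0.09, -0.1664, 0.0], 0.0584], [[-0.1125, -0.208, 0.0], 0.073]]
-> 498.5,400.5,85.5,-20
[[[-0.0, 0.0, 0.0111], -0.0], [[-0.0, 0.0, 0.0222], -0.0], [[-0.0, 0.0, 0.0333], -0.0], [[-0.0, 0.0, 0.0444], -0.0], [[-0.0, 0.0, 0.0555], -0.0]]
-> 498.5,400.5,120,-20
[[[-0.0, 0.0, -0.0086], -0.0], [[-0.0, 0.0, -0.0172], -0.0], [[-0.0, 0.0, -0.0258], -0.0], [[-0.0, 0.0, -0.0344], -0.0], [[-0.0, 0.0, -0.043], -0.0]]
-> 430,-210.5,120,-20
[[[0.009, 0.0374, 0.0], -0.0], [[0.018, 0.0748, 0.0], -0.0], [[0.027, 0.1122, 0.0], -0.0], [[0.036, 0.1496, 0.0], -0.0], [[0.045, 0.187, 0.0], -0.0]]
[[[0.009, 0.0373, 0.0], -0.0], [[0.018, 0.0746, 0.0], -0.0], [[0.027, 0.1119, 0.0], -0.0], [[0.036, 0.1492, 0.0], -0.0], [[0.045, 0.1865, 0.0], -0.0]]
[[[0.0091, 0.0374, 0.0], -0.0], [[0.0182, 0.0748, 0.0], -0.0], [[0.0273, 0.1122, 0.0], -0.0], [[0.0364, 0.1496, 0.0], -0.0], [[0.0455, 0.187, 0.0], -0.0]]
[[[0.009, 0.0373, 0.0], -0.0], [[0.018, 0.0746, 0.0], -0.0], [[0.027, 0.1119, 0.0], -0.0], [[0.036, 0.1492, 0.0], -0.0], [[0.045, 0.1865, 0.0], -0.0]]
-> 430,-210.5,79.5,-20
[[[0.0, 0.0, 0.0101], -0.0], [[0.0, 0.0, 0.0202], -0.0], [[0.0, 0.0, 0.0303], -0.0], [[0.0, 0.0, 0.0404], -0.0], [[0.0, 0.0, 0.0505], -0.0]]
```

send_rows([
  [[0,0,-0.0134],0],
  [[0,0,-0.0268],0],
  [[0,0,-0.0402],0],
  [[0,0,-0.0536],0],
  [[0,0,-0.067],0],
])

```text
clock: 27.27
tool_pos: [0.6455, -0.1469, 0.132]
orientation: [-180.0, -0.1, -0.3]
force: [0.9, -0.1, 0.5]
opening: 0.0875
gripper_force: 0.0
```

send_rows([
  [[-0.0125,-0.0456,0],0.0146],
  [[-0.025,-0.0912,0],0.0292],
  [[-0.0375,-0.1368,0],0.0438],
  [[-0.05,-0.1824,0],0.0584],
  [[-0.0625,-0.228,0],0.073],
])

```text
clock: 27.68
tool_pos: [0.5957, 0.0372, 0.1314]
orientation: [-180.0, -0.1, -6.9]
force: [2.1, -0.2, 0.3]
opening: 0.0876
gripper_force: 0.0
```

send_rows([
  [[-0.0176,-0.0438,0],0.0146],
  [[-0.0352,-0.0876,0],0.0292],
  [[-0.0528,-0.1314,0],0.0438],
  [[-0.0704,-0.1752,0],0.0584],
  [[-0.088,-0.219,0],0.073],
])

```text
clock: 28.1
tool_pos: [0.5466, 0.22, 0.1314]
orientation: [-179.9, -0.1, -13.5]
force: [0.5, -0.5, 0.1]
opening: 0.0876
gripper_force: 0.0
```

send_rows([
  [[-0.0225,-0.0416,0],0.0146],
  [[-0.045,-0.0832,0],0.0292],
  [[-0.0675,-0.1248,0],0.0438],
  [[-0.09,-0.1664,0],0.0584],
  [[-0.1125,-0.208,0],0.073],
])

```text
clock: 28.52
tool_pos: [0.4975, 0.4028, 0.1315]
orientation: [-179.9, -0.0, -20.0]
force: [0.1, 0.1, 0.2]
opening: 0.0876
gripper_force: 0.0
```

send_rows([
  [[0,0,0],0],
  [[0,0,0],0],
  [[0,0,0],0],
  [[0,0,0],0],
  [[0,0,0],0],
])

```text
clock: 28.93
tool_pos: [0.4985, 0.3998, 0.1305]
orientation: [-180.0, 0.0, -20.1]
force: [-0.8, 0.3, -0.3]
opening: 0.0878
gripper_force: 0.0
```

send_rows([
  [[0,0,0.0111],0],
  [[0,0,0.0222],0],
  [[0,0,0.0333],0],
  [[0,0,0.0444],0],
  [[0,0,0.0555],0],
])

```text
clock: 29.35
tool_pos: [0.4981, 0.4003, 0.0842]
orientation: [179.9, 0.0, -20.0]
force: [0.1, -0.1, -0.3]
opening: 0.0875
gripper_force: 0.0
```

send_rows([
  [[0,0,0],0],
  [[0,0,0],0],
  [[0,0,0],0],
  [[0,0,0],0],
  [[0,0,0],0],
], gripper=0)

```text
clock: 29.77
tool_pos: [0.4984, 0.4012, 0.0863]
orientation: [-179.9, -0.0, -20.0]
force: [0.2, 0.1, -1.3]
opening: 0.0602
gripper_force: 29.4
```

send_rows([
  [[0,0,0],0],
  [[0,0,0],0],
  [[0,0,0],0],
  [[0,0,0],0],
  [[0,0,0],0],
])

```text
clock: 30.18
tool_pos: [0.4984, 0.4011, 0.0862]
orientation: [-179.9, -0.0, -20.0]
force: [-0.6, 1.2, 3.5]
opening: 0.0592
gripper_force: 30.0
```

send_rows([
  [[0,0,-0.011],0],
  [[0,0,-0.022],0],
  [[0,0,-0.033],0],
  [[0,0,-0.044],0],
  [[0,0,-0.055],0],
])

```text
clock: 30.6
tool_pos: [0.4982, 0.4008, 0.1308]
orientation: [-180.0, -0.0, -20.0]
force: [-0.0, -0.0, -3.9]
opening: 0.0597
gripper_force: 30.0
```

send_rows([
  [[0.009,0.0374,0],0],
  [[0.018,0.0748,0],0],
  [[0.027,0.1122,0],0],
  [[0.036,0.1496,0],0],
  [[0.045,0.187,0],0],
])

```text
clock: 31.02
tool_pos: [0.4806, 0.2467, 0.1305]
orientation: [-180.0, -0.0, -20.0]
force: [0.5, 0.9, -2.5]
opening: 0.0595
gripper_force: 30.0
```

send_rows([
  [[0.009,0.0374,0],0],
  [[0.018,0.0748,0],0],
  [[0.027,0.1122,0],0],
  [[0.036,0.1496,0],0],
  [[0.045,0.187,0],0],
])

```text
clock: 31.43
tool_pos: [0.4633, 0.0937, 0.1306]
orientation: [-179.9, -0.0, -20.0]
force: [0.4, 0.4, -1.9]
opening: 0.0598
gripper_force: 30.0
```

send_rows([
  [[0.009,0.0374,0],0],
  [[0.018,0.0748,0],0],
  [[0.027,0.1122,0],0],
  [[0.036,0.1496,0],0],
  [[0.045,0.187,0],0],
])

```text
clock: 31.85
tool_pos: [0.446, -0.0592, 0.1306]
orientation: [-180.0, -0.1, -20.0]
force: [0.5, -0.2, -2.3]
opening: 0.0596
gripper_force: 30.0
```

send_rows([
  [[0.009,0.0373,0],0],
  [[0.018,0.0746,0],0],
  [[0.027,0.1119,0],0],
  [[0.036,0.1492,0],0],
  [[0.045,0.1865,0],0],
])

```text
clock: 32.27
tool_pos: [0.4289, -0.2119, 0.1307]
orientation: [-180.0, -0.1, -20.0]
force: [0.9, 0.3, -2.6]
opening: 0.0595
gripper_force: 30.0
```

send_rows([
  [[0,0,0.014],0],
  [[0,0,0.028],0],
  [[0,0,0.041],0],
  [[0,0,0.053],0],
  [[0,0,0.0615],0],
])

```text
clock: 32.68
tool_pos: [0.429, -0.2106, 0.0804]
orientation: [-180.0, -0.0, -20.0]
force: [-0.6, 0.3, -2.8]
opening: 0.0593
gripper_force: 30.0
```

send_rows([
  [[0,0,0],0],
  [[0,0,0],0],
  [[0,0,0],0],
  [[0,0,0],0],
  [[0,0,0],0],
])

```text
clock: 33.1
tool_pos: [0.4295, -0.2103, 0.0811]
orientation: [-180.0, -0.1, -20.0]
force: [-1.3, -0.1, -2.0]
opening: 0.0598
gripper_force: 30.0
```

send_rows([
  [[0,0,0.001],0],
  [[0,0,0.002],0],
  [[0,0,0.003],0],
  [[0,0,0.004],0],
  [[0,0,0.0046],0],
])

```text
clock: 33.52
tool_pos: [0.4291, -0.2104, 0.0771]
orientation: [180.0, 0.0, -20.0]
force: [-3.1, 3.5, 11.1]
opening: 0.0599
gripper_force: 30.0
```

send_rows([
  [[0,0,0],0],
  [[0,0,0],0],
  [[0,0,0],0],
  [[0,0,0],0],
  [[0,0,0],0],
])

```text
clock: 33.93
tool_pos: [0.4291, -0.2104, 0.0771]
orientation: [180.0, -0.0, -20.0]
force: [-1.6, 1.3, 5.4]
opening: 0.0598
gripper_force: 30.0
```

send_rows([
  [[0,0,0],0],
  [[0,0,0],0],
  [[0,0,0],0],
  [[0,0,0],0],
  [[0,0,0],0],
], gripper=1)

```text
clock: 34.35
tool_pos: [0.4291, -0.2104, 0.0767]
orientation: [180.0, -0.0, -20.0]
force: [0.3, 0.1, -0.1]
opening: 0.0855
gripper_force: 0.0
```

send_rows([
  [[0,0,0],0],
  [[0,0,0],0],
  [[0,0,0],0],
  [[0,0,0],0],
  [[0,0,0],0],
])

```text
clock: 34.77
tool_pos: [0.4291, -0.2104, 0.0768]
orientation: [180.0, 0.0, -20.0]
force: [-0.5, 0.1, -0.4]
opening: 0.0877
gripper_force: 0.0
```

send_rows([
  [[0,0,-0.035],0],
  [[0,0,-0.07],0],
  [[0,0,-0.105],0],
  [[0,0,-0.14],0],
  [[0,0,-0.175],0],
])

```text
clock: 35.18
tool_pos: [0.4287, -0.2103, 0.2183]
orientation: [-180.0, -0.0, -20.0]
force: [1.0, 0.2, 0.2]
opening: 0.0877
gripper_force: 0.0
```

send_rows([
  [[0,-0.04,0],0],
  [[0,-0.08,0],0],
  [[0,-0.12,0],0],
  [[0,-0.16,0],0],
  [[0,-0.2,0],0],
])

```text
clock: 35.6
tool_pos: [0.4839, -0.0586, 0.2171]
orientation: [-180.0, -0.0, -20.0]
force: [0.7, -0.6, 0.9]
opening: 0.0879
gripper_force: 0.0
```

send_rows([
  [[0,-0.04,0],0],
  [[0,-0.08,0],0],
  [[0,-0.12,0],0],
  [[0,-0.16,0],0],
  [[0,-0.2,0],0],
])

```text
clock: 36.02
tool_pos: [0.5386, 0.0919, 0.2168]
orientation: [-180.0, -0.0, -20.0]
force: [1.5, -0.5, 0.6]
opening: 0.0876
gripper_force: 0.0
```

send_rows([
  [[0,-0.04,0],0],
  [[0,-0.08,0],0],
  [[0,-0.12,0],0],
  [[0,-0.16,0],0],
  [[0,-0.2,0],0],
])

```text
clock: 36.43
tool_pos: [0.5934, 0.2422, 0.2166]
orientation: [180.0, 0.0, -20.0]
force: [1.9, 0.0, 0.2]
opening: 0.0875
gripper_force: 0.0
```

Run:
```python
from h import *
s=ctrl.snapshot("top"); save(s,"topF")
a=cv2.resize(s["color"][135:285,200:440,::-1],None,fx=3.3,fy=3.3,interpolation=2); cv2.imwrite("pics/s9.png",a)
N={"nest_ring":(.430,-.2105),"nest_square":(.6585,.128),"nest_hex":(.526,-.3867),"nest_block":(.6455,-.147),"nest_weight":(.4885,.011)}
P={"nest_ring":"clamp_ring","nest_square":"square_plate","nest_hex":"hex_adapter","nest_block":"spacer_block","nest_weight":"small_weight"}
for n,p in P.items():
    for d in ctrl.cut_out(s,p)[:2]: print(p,round(d["conf"],2),(ray(s,d["xy"][0]*560-.5,d["xy"][1]*420-.5,.025)[:2]-N[n]).round(4))
```

```text
clamp_ring 0.76 [-0.0112 -0.0078]
clamp_ring 0.3 [0.2301 0.3432]
square_plate 0.68 [0.001  0.0026]
square_plate 0.66 [-0.2227 -0.3484]
hex_adapter 0.74 [-0.008   0.0033]
spacer_block 0.58 [-0.1206 -0.2061]
spacer_block 0.57 [0.0037 0.0031]
```

View pics/s9.png

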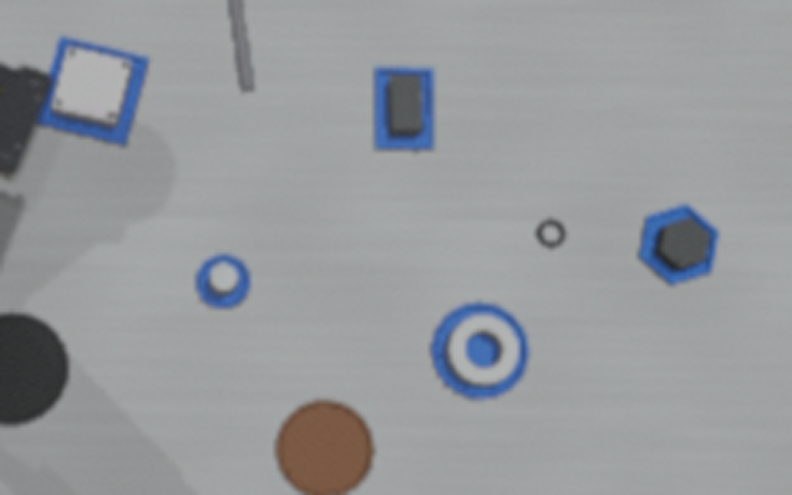

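All five parts stand centred in their nests: square (95,88), block (404,106), hex (683,243), weight (223,278) and ring (483,350). Handing in.

```bash
python3 -c "
from plant import ctrl
print(ctrl.close_job())"
```

```text
the job is handed in; nothing more can be done
None
```

All five parts were set in their own blue nests, looked centred and upright in the last top picture, and are standing free; the job was handed in at about 37 s of the 134 s allowed, and no verdict was returned.

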